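# Restock the counter riser

### The arm

A 7-joint arm with a two-finger parallel gripper is mounted at the origin on a cart in front of the work surface, level with it; the furniture and walls round the work are solid. World frame = base frame: x ahead of the robot, y to its left, z up, the work surface at z = 0. Lengths are in m, angles in rad, forces in N, time in s.
With the tool pointing down it reaches from about 0.4 to 0.85 m from the base axis. Payload 10.4 kg.
Tool frame: the origin (TCP) lies between the finger pads; the fingertips stand 17 mm ahead of it and the grasp point (between the pads) lies 2 mm behind it; z points along the fingers, y is the line along which they close (so a half turn about z gives the same grasp; the last joint's range is limited). The gripper opens to 85 mm and grips with 20 to 120 N. Pads are 22 mm wide; open, the fingers measure 114 mm over their backs; the gripper's body (76 mm by 85 mm) begins 54 mm behind the grasp point. The pads swing forward as they close: fully open they stand 13 mm farther back than shut.
Start: joints at [1.225, 0.332, -0.065, 1.46, 0.022, 1.35, -0.088], TCP at [0.198, -0.593, 0.248] pointing down, gripper open.
Joint ranges: [-2.6, 2.6], [-0.5, 2.12], [-1.47, 1.34], [0.16, 2.42], [-1.27, 4.41], [0.06, 2.06], [-2.6, 2.6]. Speed limits (rad/s): [2.22, 2.22, 2.79, 2.79, 3.14, 3.14, 3.14].

### API

Orientations are given as a unit quaternion [x, y, z, w].
In Python, from workcell import readout, imaging, manip gives the robot as it stands. The module is installed in compiled form; this text tells all that it offers.
- The arm moves only by the shell command python3 -m crank 'ROWS' [OPENING] [FORCE]. ROWS is JSON, a list of rows, each a list of 4 numbers: the shift along the tool's x, y, z as a fraction of full scale, then the turn about the tool's z as a fraction of full scale. In form: [[x, y, z, yaw], ...]. A call has 1 to 5 rows; each row is the pose to reach, as a shift and turn from the pose commanded when the call began, along the tool's axes at that moment; what a row does not reach only later rows make up. Full scale, the value 1, is 400 mm for a shift and 60 degrees for a turn. A row lasts 1/12 s, in which the tool goes at most 41.7 mm and 7.16 degrees, less where a joint would pass 70% of its speed; a pose out of reach is approached as far as the arm can. A call with a number of a shift or a turn outside -1 to 1 is refused whole. A call with a gripper value outside its range is refused whole. OPENING is the gripper command: -1 is shut, 1 is fully open, values between are in proportion, set as the call begins (- or left out, the last holds). The fingers move at their own pace and stop on an object; FORCE is the grip in N (left out, the last holds). Time passes only in rows, so rows that repeat a pose let the fingers close. It gives the time, the measured TCP pose, the force, the opening and the grip force at its end, in the units of the state.
- readout.get_obs(): the state, without advancing time (a new reading comes with each control period).
- imaging.camera(name): name is "side" or "top"; returns a dict with "color" (420x560x3 uint8, red, green, blue), "fx", "fy", "cx", "cy" (pixels), "rvec" (rotation vector, rad) and "tvec" (3), from world to camera coordinates, as OpenCV has them. Camera axes: x right, y down, z forward; pixel columns grow to the right and rows downward; lengths in m; the calibration is good to about 2 mm. A picture is of the moment at which its call begins. There is no depth.
- manip.hand_in(): hands the job in; it is judged then, once.
The state is a dict: "clock": time; "joint_pos": joint angles; "joint_velocities": joint speeds; "tau": joint torques, N m; "position": TCP position; "ee_rot": TCP orientation; "ft_force": force on the tool from outside, world axes, zero at the start; "torque": the same for the moment, N m; "grip_width": opening from 0.0 (shut) to 1.0 (fully open); "grasp_force": force on a finger pad.
Only numpy, scipy, OpenCV 4.12 (cv2) and the standard library are available. Lean on these libraries where they do the work, as an engineer would, in place of code of your own. Each camera call takes 0.05 s, during which the arm holds its last target. There are 200 camera calls.

### The job

Restock the display riser on the counter: lay every soap carton flat, side by side, in the low green tray, then slide the loaded tray in under the riser's overhanging board until its front is flush with the riser's front edge, with no carton scraping the underside. Stand every pink candle glass and the jar of pink salts, those that are there at the front of the counter, upright along the middle of the riser's narrow raised ledge; never tip them over, and leave the bell and the ink pad where they are.

Things in the scene. Friction and masses are not known exactly. Their poses are not given: they have to be found in the camera images.
- riser: fixed display riser of light wood; origin on the counter under its centre, x axis from open front to back, y along its width, z up. A board 124 mm deep (x), 334 wide (y), 12 thick, underside at 50 mm, rests on two side cheeks; between them a bay 310 mm wide, mouth on the -x side, stop strip (16 mm high) with its front face at x = +44 mm. Above it: the ledge
- bay_mouth (a point): point on the counter at the middle of the riser's front edge (62 mm in front of its centre), axes as the riser's
- ledge_mid (a point): centre of the top face of the riser's narrow raised ledge, a darker board 55 mm deep (x) and 310 mm long (y), its top 120 mm above the counter; axes as the riser's; 10 mm behind the riser's centre
- tray: low green tray on the counter in front of the riser, 100 mm deep (x), 280 wide (y), loose, about 0.4 kg; origin under its centre, x axis from its front (grip fin) to its back, z up. Floor 4 mm thick, walls 4 mm thick and only 10 mm high. A dark wooden grip fin, 14 mm thick (y), 34 mm high, sticks out 43 mm from the middle of its front
- tray_front (a point): point on the underside at the middle of the tray's front face, 50 mm in front of its centre; axes as the tray's. With the tray against the stop strip it lies 6 mm inside the bay mouth
- tray_grip (a point): point in the tray's grip fin, 75 mm in front of the tray's centre and 22 mm above the underside; axes as the tray's; pinch the fin across y
- carton_1_mid (a point): small pale soap carton, 52 x 82 x 28 mm, lying flat; grip across the 52 mm. The point is at its centre, 14 mm above its base; its x axis runs along the 52 mm, y along the 82 mm, z up. May be absent
- carton_2_mid (a point): small pale soap carton, 52 x 82 x 28 mm, lying flat; grip across the 52 mm. The point is at its centre, 14 mm above its base; its x axis runs along the 52 mm, y along the 82 mm, z up. May be absent
- carton_3_mid (a point): small pale soap carton, 52 x 82 x 28 mm, lying flat; grip across the 52 mm. The point is at its centre, 14 mm above its base; its x axis runs along the 52 mm, y along the 82 mm, z up. May be absent
- votive_1_mid (a point): drinking-glass-like candle holder with pink wax and painted green leaves, open at the top, stands upright, largest diameter 63 mm, 76 mm tall; grip across it. The point is at its centre, half-way up (38 mm above its base), z along its axis. May be absent
- votive_2_mid (a point): drinking-glass-like candle holder with pink wax and painted green leaves, open at the top, stands upright, largest diameter 63 mm, 76 mm tall; grip across it. The point is at its centre, half-way up (38 mm above its base), z along its axis. May be absent
- salts_jar_mid (a point): jar of pink salts with a closed pale lid, stands upright, body 49 mm in diameter, lid tab to -x and lid hinge to +x (57 mm over both), 70 mm tall; grip its body across y. The point is at its centre, half-way up (35 mm above its base), z up. May be absent
- service_bell: silver counter bell with a black foot, 85 mm across, 59 mm tall, loose, a bystander; origin under its centre
- ink_pad: flat blue ink pad, 57 x 87 x 18 mm, loose, a bystander; origin under its centre
There are look-alikes about, which are no part of the job. Leave any blue look-alike of the part that bears salts_jar_mid alone.

How it is judged:
On the way, in this order (a step that is already met when the one before it is completed fails the run):
1. every soap carton lies flat in the tray (x of carton_1_mid in the frame of tray between -0.034 and 0.034 m and y of carton_1_mid in the frame of tray between -0.12 and 0.12 m and z of carton_1_mid in the frame of tray between 0.01 and 0.025 m and angle between each of carton_1_mid, carton_2_mid, carton_3_mid's own z axis and vertical below 0.12 rad and x of carton_2_mid in the frame of tray between -0.034 and 0.034 m and y of carton_2_mid in the frame of tray between -0.12 and 0.12 m and z of carton_2_mid in the frame of tray between 0.01 and 0.025 m and x of carton_3_mid in the frame of tray between -0.034 and 0.034 m and y of carton_3_mid in the frame of tray between -0.12 and 0.12 m and z of carton_3_mid in the frame of tray between 0.01 and 0.025 m), for 0.2 s.
2. the loaded tray is under the overhang, its front flush with the riser's front edge (all of step 1 and x of tray_front in the frame of bay_mouth between -0.012 and 0.012 m and y of tray_front in the frame of bay_mouth between -0.022 and 0.022 m and angle between the x axis of tray and the x axis of riser, either way round below 0.1 rad and angle between tray's own z axis and vertical below 0.08 rad), for 0.2 s.
At the end, for the whole second after the job is handed in: Cartons flat on the tray floor, inside its walls; tray in the bay, front face within 12 mm of the riser front edge, square within 0.1 rad; glasses and jar upright on the ledge, centres within 16 mm of its centre line and 145 mm of its middle; all at rest (all of step 2 and x of votive_1_mid in the frame of ledge_mid between -0.016 and 0.016 m and y of votive_1_mid in the frame of ledge_mid between -0.145 and 0.145 m and z of votive_1_mid in the frame of ledge_mid between 0.032 and 0.046 m and angle between each of votive_1_mid, votive_2_mid, salts_jar_mid's own z axis and vertical below 0.1 rad and linear speed of each of votive_1, votive_2, salts_jar, tray below 0.02 m/s and x of votive_2_mid in the frame of ledge_mid between -0.016 and 0.016 m and y of votive_2_mid in the frame of ledge_mid between -0.145 and 0.145 m and z of votive_2_mid in the frame of ledge_mid between 0.032 and 0.046 m and x of salts_jar_mid in the frame of ledge_mid between -0.016 and 0.016 m and y of salts_jar_mid in the frame of ledge_mid between -0.145 and 0.145 m and z of salts_jar_mid in the frame of ledge_mid between 0.029 and 0.043 m); the robot touches nothing.
It fails at once if a candle glass or the jar is tipped over (angle between any of votive_1_mid, votive_2_mid, salts_jar_mid's own z axis and vertical above 0.7 rad).
It fails at once if a carton scrapes or jams against the riser (more than 10 N) (contact force between any of carton_1, carton_2, carton_3 and riser above 10 N).
It fails at once if the bell or the ink pad is shifted by more than 30 mm (distance of any of service_bell, ink_pad from where it was at the start of the episode above 0.03 m).
Of carton_1, carton_2, carton_3 only 2 to 3 are there at a start; the rules pass over those that are not, and their reading is None.
Of votive_1, votive_2, salts_jar only 2 to 3 are there at a start; the rules pass over those that are not, and their reading is None.
At some moment in a run one of carton_1, carton_2, carton_3, tray may be knocked a few centimetres aside while the robot is not near it.
It also fails if it takes over 210 s, if anything falls off the work surface, if the arm or the gripper's body presses on something with over 40 N, if the wrist force passes 120 N, or if a joint passes its speed limit or range.

## Working session

There is one attempt and no reset: what is moved stays moved. The work goes in short steps, Python scripts to look and compute and a shell command to move; the robot and the scene stay as the last step left them, time stands still between calls to the robot, and variables do not carry over. Pictures are saved under pics/ and viewed, at most 14 in all, crops included, and the job is handed in when it is done.

```bash
mkdir -p pics
python3 - <<'E'
from workcell import readout, imaging
import cv2
o=readout.get_obs()
for k,v in o.items(): print(k,v)
for n in("top","side"):
    c=imaging.camera(n); cv2.imwrite(f"pics/{n}0.png",c["color"][:,:,::-1])
    print(n,c["fx"],c["fy"],c["cx"],c["cy"],c["rvec"],c["tvec"])
E
```

```text
clock 0.0
joint_pos [ 1.22540343  0.33285416 -0.0646938   1.46093409  0.02159203  1.34989671
 -0.08849843]
joint_velocities [ 2.55952500e-03 -9.05945250e-04 -8.64157074e-04 -2.11702650e-03
  5.18632584e-05 -1.74804053e-03 -1.74584571e-04]
tau [-1.08204618e-03 -6.25455880e+01  4.83110652e-02 -3.91613674e+01
  1.60372298e-02  9.80706769e-03 -2.19768327e-05]
position [ 0.19814509 -0.59239284  0.24753041]
ee_rot [ 9.87002411e-01  1.60703926e-01 -1.41412752e-04 -6.84137378e-04]
ft_force [ 0.28685358 -0.00713388 -0.4784052 ]
torque [-0.00800409 -0.00938316 -0.04361661]
grasp_force 0.0
grip_width 0.9992105629677166
top 385.52809860898407 385.52809860898407 281.90361459730593 207.11655835999517 [ 2.19760377 -2.17808528  0.0874463 ] [-0.05088034  0.54211639  1.20322968]
side 426.1452339627814 426.1452339627814 280.53605602894993 205.70611379053733 [ 2.53449209  0.48480827 -0.16406289] [-0.47079291 -0.14373091  1.4934694 ]
```

View pics/top0.png

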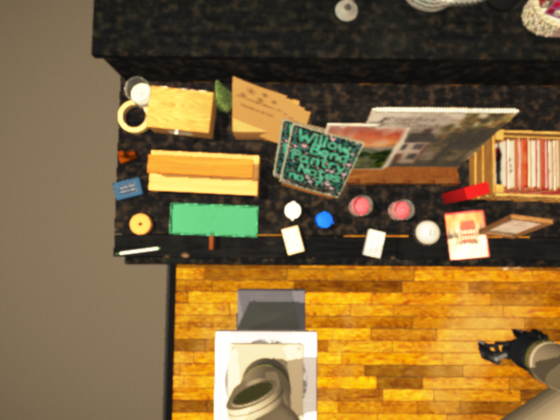

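View pics/side0.png

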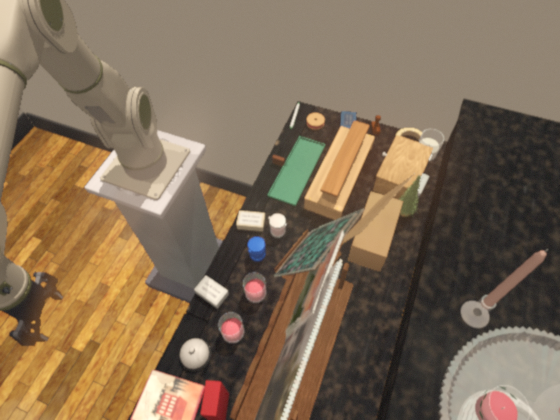

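The top view shows the riser at (203,172), the tray at (213,219) with its fin at (211,242), and cartons at (292,240) and (374,243). The glasses are at (361,206) and (401,210), the bell at (428,232) and the ink pad at (127,188). There are two jar candidates: pale-lidded at (293,211), which fits, and blue at (324,219), the look-alike to leave alone. I'll confirm with crops and measure.

```bash
cat > h.py <<'E'
import numpy as np, cv2, sys
from workcell import readout, imaging
from scipy.spatial.transform import Rotation as R
def cam(n): 
    c=imaging.camera(n); c["hsv"]=cv2.cvtColor(c["color"],cv2.COLOR_RGB2HSV); return c
def cast(c,uv,z):
    K=np.array([[c["fx"],0,c["cx"]],[0,c["fy"],c["cy"]],[0,0,1]]);M=cv2.Rodrigues(np.array(c["rvec"]))[0];t=np.array(c["tvec"]).ravel()
    d=np.c_[np.atleast_2d(uv),np.ones(len(np.atleast_2d(uv)))]@np.linalg.inv(K).T@M
    o=-M.T@t
    return o+d*((z-o[2])/d[:,2])[:,None]
def proj(c,p):
    K=np.array([[c["fx"],0,c["cx"]],[0,c["fy"],c["cy"]],[0,0,1]])
    return cv2.projectPoints(np.atleast_2d(p).astype(float),np.array(c["rvec"]),np.array(c["tvec"]),K,None)[0].reshape(-1,2)
def blobs(c,lo,hi,amin=40,box=None):
    m=cv2.inRange(c["hsv"],np.array(lo),np.array(hi))
    if box: q=np.zeros_like(m);x0,y0,x1,y1=box;q[y0:y1,x0:x1]=m[y0:y1,x0:x1];m=q
    m=cv2.morphologyEx(m,cv2.MORPH_CLOSE,np.ones((3,3)))
    return [k for k in cv2.findContours(m,cv2.RETR_EXTERNAL,cv2.CHAIN_APPROX_NONE)[0] if cv2.contourArea(k)>amin]
def rect(c,k,z):
    w=cast(c,k.reshape(-1,2).astype(float),z)[:,:2]
    (x,y),(a,b),th=cv2.minAreaRect((w*1000).astype(np.float32))
    if a>b: a,b,th=b,a,th-90   # th: direction of short side
    return round(x),round(y),round(a),round(b),round((th+90)%180-90,1)
E
python3 - <<'E'
from h import *
t=cam("top");s=cam("side")
def crop(c,x0,y0,x1,y1,k): return cv2.resize(c["color"][y0:y1,x0:x1,::-1],None,fx=k,fy=k,interpolation=cv2.INTER_CUBIC)
a=crop(t,110,140,500,265,2); b=crop(s,130,190,390,390,1.6)
im=np.zeros((590,800,3),np.uint8); im[:250,:780]=a; im[255:255+b.shape[0],:b.shape[1]]=b; cv2.imwrite("pics/c1.png",im)
print("green",[ (k.reshape(-1,2).mean(0).round(),rect(t,k,.010)) for k in blobs(t,(60,100,60),(90,255,255),300,(150,190,270,260))])
print("riser",[ (k.reshape(-1,2).mean(0).round(),rect(t,k,.062)) for k in blobs(t,(10,60,120),(30,255,255),300,(140,140,265,200))])
for n,c,bx in(("t",t,(270,190,440,262)),("s",s,(180,200,300,350))):
  z=.028
  print(n,"white",[ (k.reshape(-1,2).mean(0).round(),rect(c,k,z)) for k in blobs(c,(0,0,140),(180,90,255),60,bx)])
  print(n,"pink",[ (k.reshape(-1,2).mean(0).round(),rect(c,k,.05)) for k in blobs(c,(160,80,100),(180,255,255),60,bx)])
E
```

```text
green [(array([214., 220.]), (501, 170, 105, 284, -1.6))]
riser [(array([203., 172.]), (645, 200, 131, 349, -2.3))]
t white [(array([374., 243.]), (432, -335, 60, 86, 78.0)), (array([292., 240.]), (440, -80, 52, 82, -74.5)), (array([427., 232.]), (466, -503, 72, 76, -0.9)), (array([292., 210.]), (532, -79, 54, 56, -44.7))]
t pink []
s white [(array([194., 345.]), (459, -489, 29, 69, -68.3)), (array([233., 335.]), (542, -429, 37, 58, -54.1)), (array([293., 327.]), (686, -352, 19, 59, -26.1)), (array([256., 294.]), (551, -301, 45, 58, -59.4)), (array([211., 290.]), (431, -339, 56, 86, 77.0)), (array([277., 224.]), (526, -68, 52, 81, 32.5)), (array([250., 219.]), (439, -83, 61, 87, -74.5))]
s pink [(array([232., 327.]), (535, -420, 35, 42, -68.4)), (array([254., 287.]), (546, -293, 30, 40, -68.5))]
```

View pics/c1.png

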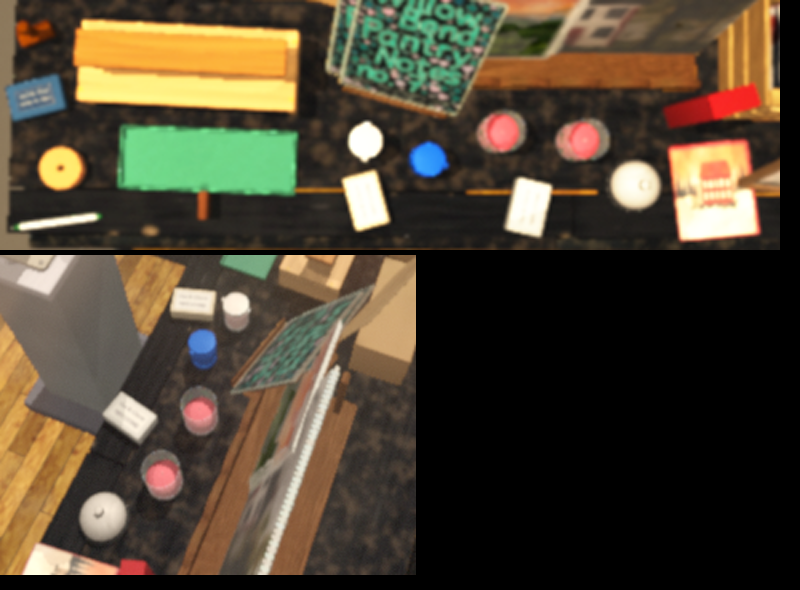

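The crop shows two cartons, two pink glasses, and the jar with a pale lid and a pinkish body at top (293,211) and side (277,224). The blue one is the look-alike. Carton sizes check at about 52x82, and the tray measures 105x284 at its rim. Next is a planner helper, then carton 2.

```bash
cat > plan.py <<'E'
from h import *
# args: x,y,z(mm),yaw(deg of tool x) waypoints -> tool-axis fractions and rows needed
o=readout.get_obs(); p=np.array(o["position"])*1000; X=R.from_quat(o["ee_rot"]).as_matrix()[:,0]; th=np.degrees(np.arctan2(X[1],X[0]))
print("at",p.round(1),round(th,1),"t",round(o["clock"],1))
for a in sys.argv[1:]:
    q=np.array([float(v) for v in a.split(",")]); d=q[:3]-p; r=np.radians(th); w=(th-q[3]+180)%360-180
    f=np.array([d[0]*np.cos(r)+d[1]*np.sin(r), d[0]*np.sin(r)-d[1]*np.cos(r), -d[2]])/400
    print(a,"->",f.round(4).tolist(),round(w/60,4),"rows",round(max(np.linalg.norm(d)/41.7,abs(w)/7.16),1)); p=q[:3]; th=q[3]
E
python3 plan.py 432,-337,150,-12 432,-337,22,-12 432,-337,150,-12 500,125,150,-1.6 500,125,29,-1.6
```

```text
at [ 198.2 -592.5  247.9] 18.5 t 0.2
432,-337,150,-12 -> [0.757, -0.4204, 0.2447] 0.5083 rows 8.6
432,-337,22,-12 -> [0.0, -0.0, 0.32] 0.0 rows 3.1
432,-337,150,-12 -> [0.0, -0.0, -0.32] 0.0 rows 3.1
500,125,150,-1.6 -> [-0.0739, -1.1651, -0.0] -0.1733 rows 11.2
500,125,29,-1.6 -> [0.0, -0.0, 0.3025] 0.0 rows 2.9
```

```bash
python3 -m crank '[[0.09,-0.05,0,0],[0.18,-0.1,0.02,0],[0.27,-0.15,0.05,0],[0.36,-0.2,0.09,0],[0.37,-0.21,0.12,0]]' 1 40
python3 -m crank '[[0.09,-0.05,0.02,0],[0.18,-0.1,0.05,0],[0.27,-0.15,0.08,0],[0.36,-0.2,0.11,0],[0.387,-0.21,0.125,0]]'
python3 -m crank '[[0,0,0,0.11],[0,0,0,0.22],[0,0,0,0.33],[0,0,0,0.44],[0,0,0,0.508]]'
python3 plan.py 432,-337,60,-12 432,-337,22,-12
python3 - <<'E'
from h import *
t=cam("top")
print([ (k.reshape(-1,2).mean(0).round(),rect(t,k,.028)) for k in blobs(t,(0,0,140),(180,90,255),60,(270,190,440,262))])
E
```

```text
clock: 0.62
position: [0.3176, -0.4607, 0.1999]
ee_rot: [0.986, 0.165, 0.001, -0.001]
ft_force: [0.4, 1.4, 0.6]
grip_width: 1.003
grasp_force: 0.0
clock: 1.03
position: [0.4357, -0.3316, 0.1493]
ee_rot: [0.986, 0.164, 0.001, -0.001]
ft_force: [0.4, 0.9, -0.3]
grip_width: 1.0
grasp_force: 0.0
clock: 1.45
position: [0.4321, -0.3372, 0.1501]
ee_rot: [0.994, -0.108, -0.0, -0.0]
ft_force: [0.0, 0.9, 0.1]
grip_width: 1.0
grasp_force: 0.0
at [ 432.1 -337.2  150.1] -12.3 t 1.4
432,-337,60,-12 -> [-0.0003, -0.0006, 0.2253] -0.0057 rows 2.2
432,-337,22,-12 -> [0.0, -0.0, 0.095] 0.0 rows 0.9
[(array([372., 248.]), (417, -332, 58, 59, -11.9)), (array([376., 233.]), (463, -342, 21, 58, -13.5)), (array([292., 239.]), (440, -79, 51, 79, -75.5)), (array([426., 245.]), (442, -489, 103, 133, 88.8)), (array([292., 210.]), (532, -79, 54, 56, -44.7))]
```

Control is precise, so I'll descend, grip, lift and carry.

```bash
python3 -m crank '[[0,0,0.1,0],[0,0,0.2,0],[0,0,0.28,0],[0,0,0.32,0],[0,0,0.32,0]]'
python3 -m crank '[[0,0,0,0],[0,0,0,0],[0,0,0,0],[0,0,0,0],[0,0,0,0]]' -1 40
python3 -m crank '[[0,0,0,0],[0,0,0,0],[0,0,-0.08,0],[0,0,-0.16,0],[0,0,-0.24,0]]'
python3 -m crank '[[0,0,-0.08,0],[0,0,-0.08,0.1],[0,0,-0.08,-0.1],[0,0,-0.08,-0.17],[0,0,-0.08,-0.17]]'
python3 plan.py 432,-100,150,-1.6 500,125,150,-1.6
```

```text
clock: 1.92
position: [0.4297, -0.3356, 0.0183]
ee_rot: [0.995, -0.103, -0.003, -0.002]
ft_force: [-0.3, 0.2, -0.0]
grip_width: 0.998
grasp_force: 0.0
clock: 2.33
position: [0.4333, -0.3382, 0.0244]
ee_rot: [0.995, -0.104, 0.001, 0.001]
ft_force: [-0.7, 0.3, 7.5]
grip_width: 0.599
grasp_force: 43.1
clock: 2.75
position: [0.4319, -0.3372, 0.1201]
ee_rot: [0.995, -0.104, 0.0, 0.0]
ft_force: [0.9, -0.6, -1.1]
grip_width: 0.599
grasp_force: 42.7
clock: 3.17
position: [0.4323, -0.3375, 0.1514]
ee_rot: [1.0, -0.012, 0.001, 0.001]
ft_force: [0.1, -0.4, -1.2]
grip_width: 0.599
grasp_force: 42.8
at [ 432.3 -337.5  151.4] -1.3 t 3.2
432,-100,150,-1.6 -> [-0.0147, -0.5935, 0.0036] 0.0043 rows 5.7
500,125,150,-1.6 -> [0.1542, -0.567, -0.0] 0.0 rows 5.6
```

```bash
python3 -m crank '[[0.01,-0.08,0,0],[0.02,-0.17,0,0],[0.03,-0.26,0,0],[0.04,-0.35,0,0],[0.05,-0.4,0,0]]'
python3 -m crank '[[0.01,-0.08,0,0],[0.02,-0.17,0,0],[0.03,-0.26,0,0],[0.04,-0.35,0,0],[0.05,-0.4,0,0]]'
python3 -m crank '[[0.01,-0.08,0,0],[0.02,-0.17,0,0],[0.03,-0.26,0,0],[0.04,-0.35,0,0],[0.04,-0.36,0,0]]'
python3 -m crank '[[0,0,0,0],[0,0,0,0],[0,0,0,0],[0,0,0,0]]'
python3 plan.py 500,125,150,-1.6
python3 - <<'E'
from h import *
t=cam("top");s=cam("side")
cv2.imwrite("pics/p1.png",np.hstack([cv2.resize(t["color"][140:265,120:300,::-1],None,fx=2,fy=2),cv2.resize(s["color"][120:245,230:400,::-1],None,fx=2,fy=2)]))
print([ (k.reshape(-1,2).mean(0).round(),rect(t,k,.010)) for k in blobs(t,(60,100,60),(90,255,255),300,(150,190,270,260))])
print([ (k.reshape(-1,2).mean(0).round(),rect(s,k,.010)) for k in blobs(s,(60,100,60),(90,255,255),300,(230,120,340,245))])
print([ (k.reshape(-1,2).mean(0).round(),rect(s,k,.028)) for k in blobs(s,(0,0,140),(180,90,255),60,(180,200,300,350))])
E
```

```text
clock: 3.58
position: [0.4576, -0.174, 0.1513]
ee_rot: [1.0, -0.014, 0.001, 0.0]
ft_force: [-0.3, -0.5, -1.7]
grip_width: 0.6
grasp_force: 42.7
clock: 4.0
position: [0.4823, -0.0145, 0.1514]
ee_rot: [1.0, -0.014, 0.001, -0.0]
ft_force: [1.0, 0.2, -0.4]
grip_width: 0.596
grasp_force: 42.7
clock: 4.42
position: [0.5024, 0.132, 0.1516]
ee_rot: [1.0, -0.012, 0.001, -0.002]
ft_force: [-1.1, 1.0, -1.5]
grip_width: 0.6
grasp_force: 42.8
clock: 4.75
position: [0.5028, 0.123, 0.1505]
ee_rot: [1.0, -0.017, 0.0, 0.0]
ft_force: [-0.1, -0.8, -1.4]
grip_width: 0.602
grasp_force: 42.7
at [502.8 123.  150.5] -1.9 t 4.8
500,125,150,-1.6 -> [-0.0071, -0.0047, 0.0011] -0.0053 rows 0.1
[(array([245., 220.]), (498, 70, 80, 102, -89.5))]
[]
[(array([194., 345.]), (460, -488, 29, 72, -68.3)), (array([232., 334.]), (540, -429, 40, 61, -60.1)), (array([292., 333.]), (685, -367, 30, 88, 0.8)), (array([255., 293.]), (550, -301, 49, 59, -65.2)), (array([277., 224.]), (527, -69, 50, 78, 31.3)), (array([250., 219.]), (439, -84, 60, 84, -75.1))]
```

View pics/p1.png

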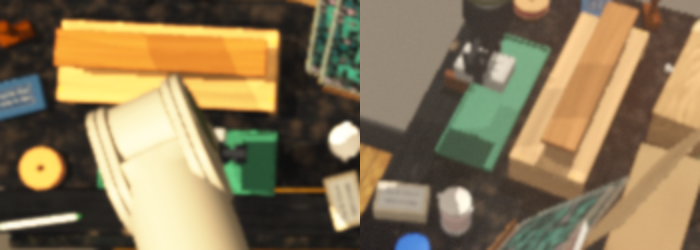

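The tray is unmoved and the carton hangs above its right half. Lowering and releasing.

```bash
python3 -m crank '[[-0.007,-0.005,0.08,0],[-0.007,-0.005,0.16,0],[-0.007,-0.005,0.23,0],[-0.007,-0.005,0.28,0],[-0.007,-0.005,0.28,0]]'
python3 -m crank '[[0,0,0.01,0],[0,0,0.02,0],[0,0,0.024,0],[0,0,0.024,0],[0,0,0.024,0]]'
python3 -m crank '[[0,0,0,0],[0,0,0,0],[0,0,0,0],[0,0,0,0],[0,0,0,0]]' 0.7
python3 -m crank '[[0,0,-0.08,0],[0,0,-0.16,0],[0,0,-0.24,0],[0,0,-0.3,0],[0,0,-0.3,0]]' 1
python3 plan.py 440,-79.5,150,15 440,-79.5,22,15
python3 - <<'E'
from h import *
s=cam("side")
print([ (k.reshape(-1,2).mean(0).round(),rect(s,k,.032)) for k in blobs(s,(0,0,140),(180,110,255),60,(230,130,340,230))])
E
```

```text
clock: 5.27
position: [0.4975, 0.1253, 0.0347]
ee_rot: [1.0, -0.016, -0.003, 0.001]
ft_force: [-0.6, -1.5, -2.2]
grip_width: 0.6
grasp_force: 42.7
clock: 5.68
position: [0.5004, 0.1268, 0.0295]
ee_rot: [1.0, -0.016, 0.001, -0.0]
ft_force: [-0.2, 0.2, -0.2]
grip_width: 0.596
grasp_force: 42.7
clock: 6.1
position: [0.4999, 0.1268, 0.0288]
ee_rot: [1.0, -0.016, 0.0, 0.0]
ft_force: [0.1, 0.2, 0.0]
grip_width: 0.848
grasp_force: 0.0
clock: 6.52
position: [0.5023, 0.1277, 0.1538]
ee_rot: [1.0, -0.015, 0.004, -0.001]
ft_force: [0.5, 0.5, 0.2]
grip_width: 1.001
grasp_force: 0.0
at [502.3 127.7 153.8] -1.8 t 6.5
440,-79.5,150,15 -> [-0.1396, 0.5226, 0.0095] -0.2796 rows 5.2
440,-79.5,22,15 -> [0.0, 0.0, 0.32] 0.0 rows 3.1
[(array([277., 222.]), (524, -63, 49, 60, 30.9)), (array([250., 219.]), (439, -87, 59, 85, -76.6)), (array([275., 189.]), (471, 50, 29, 57, 5.0)), (array([299., 171.]), (504, 150, 99, 262, -2.6)), (array([325., 167.]), (592, 210, 43, 318, 0.7)), (array([250., 151.]), (346, 151, 180, 234, 21.1))]
```

```bash
python3 -m crank '[[-0.02,0.09,0,0],[-0.045,0.18,0,0],[-0.07,0.27,0,0],[-0.095,0.36,0,0],[-0.1,0.37,0,0]]'
python3 -m crank '[[-0.02,0.08,0,0],[-0.04,0.153,0,0],[-0.04,0.153,0,0],[-0.04,0.153,0,0]]'
python3 -m crank '[[0,0,0,-0.1],[0,0,0,-0.2],[0,0,0,-0.28],[0,0,0,-0.28]]'
python3 plan.py 440,-81,22,15
python3 - <<'E'
from h import *
t=cam("top");s=cam("side")
cv2.imwrite("pics/p2.png",np.hstack([cv2.resize(t["color"][140:265,120:320,::-1],None,fx=2,fy=2),cv2.resize(s["color"][120:245,230:400,::-1],None,fx=2,fy=2)]))
print([ (k.reshape(-1,2).mean(0).round(),rect(t,k,.010)) for k in blobs(t,(60,100,60),(90,255,255),300,(150,190,270,260))])
print([ (k.reshape(-1,2).mean(0).round(),rect(s,k,.010)) for k in blobs(s,(60,80,40),(90,255,255),300,(230,120,340,245))])
print([ (k.reshape(-1,2).mean(0).round(),rect(t,k,.032)) for k in blobs(t,(0,0,140),(180,90,255),60,(165,200,310,262))])
E
```

```text
clock: 6.98
position: [0.4528, -0.0264, 0.1474]
ee_rot: [1.0, -0.019, -0.001, 0.001]
ft_force: [0.0, -0.8, -0.3]
grip_width: 0.999
grasp_force: 0.0
clock: 7.32
position: [0.4364, -0.082, 0.1478]
ee_rot: [1.0, -0.017, -0.001, 0.0]
ft_force: [0.7, 1.2, -0.5]
grip_width: 0.999
grasp_force: 0.0
clock: 7.65
position: [0.4374, -0.0794, 0.1481]
ee_rot: [0.991, 0.133, -0.0, -0.0]
ft_force: [0.3, 0.2, -0.3]
grip_width: 0.997
grasp_force: 0.0
at [437.4 -79.4 148.1] 15.3 t 7.7
440,-81,22,15 -> [0.0052, 0.0056, 0.3153] 0.0056 rows 3.0
[(array([214., 220.]), (501, 171, 106, 285, -1.9))]
[]
[(array([291., 243.]), (434, -71, 121, 122, 0.2)), (array([226., 221.]), (498, 128, 60, 91, 87.8)), (array([292., 210.]), (533, -78, 53, 53, 45.3))]
```

View pics/p2.png

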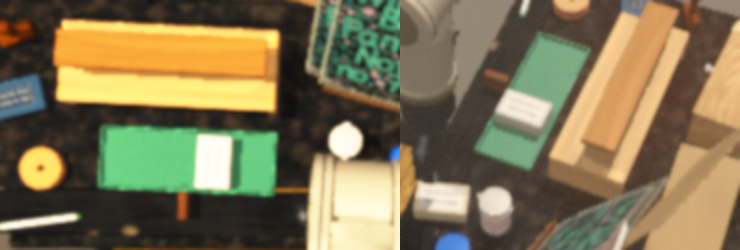

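Carton 2 lies flat in the tray at (226,221). Now carton 1.

```bash
python3 -m crank '[[0.005,0.006,0.1,0],[0.005,0.006,0.2,0],[0.005,0.006,0.28,0],[0.005,0.006,0.312,0],[0.005,0.006,0.312,0]]'
python3 -m crank '[[0,0,0,0],[0,0,0,0],[0,0,0,0],[0,0,0,0],[0,0,0,0]]' -1 40
python3 -m crank '[[0,0,0,0],[0,0,0,0],[0,0,-0.08,0],[0,0,-0.16,0],[0,0,-0.24,0]]'
python3 -m crank '[[0,0,-0.08,0.1],[0,0,-0.08,0.2],[0,0,-0.08,0.283],[0,0,-0.08,0.283]]'
python3 plan.py 502.5,215,150,-1.8
```

```text
clock: 8.17
position: [0.4375, -0.0814, 0.0207]
ee_rot: [0.992, 0.13, -0.003, -0.001]
ft_force: [-0.5, 0.2, 0.7]
grip_width: 1.003
grasp_force: 0.0
clock: 8.58
position: [0.4412, -0.0825, 0.0255]
ee_rot: [0.991, 0.13, 0.001, 0.001]
ft_force: [-0.5, 1.2, 6.9]
grip_width: 0.597
grasp_force: 42.3
clock: 9.0
position: [0.4396, -0.0822, 0.1217]
ee_rot: [0.991, 0.131, 0.0, -0.0]
ft_force: [0.8, -0.1, -1.1]
grip_width: 0.596
grasp_force: 43.0
clock: 9.33
position: [0.4403, -0.0826, 0.1532]
ee_rot: [1.0, -0.019, 0.001, 0.001]
ft_force: [-0.3, -0.4, -1.4]
grip_width: 0.597
grasp_force: 43.0
at [440.3 -82.6 153.2] -2.2 t 9.3
502.5,215,150,-1.8 -> [0.1264, -0.7494, 0.008] -0.0071 rows 7.3
```

```bash
python3 -m crank '[[0.02,-0.1,0,0],[0.03,-0.2,0,0],[0.05,-0.3,0,0],[0.065,-0.39,0,0],[0.065,-0.39,0,0]]'
python3 -m crank '[[0.01,-0.1,0,0],[0.03,-0.2,0,0],[0.05,-0.3,0,-0.005],[0.06,-0.355,0,-0.005],[0.06,-0.355,0,-0.005]]'
python3 -m crank '[[0,0,0,0],[0,0,0,0],[0,0,0,0],[0,0,0,0]]'
python3 plan.py 502.5,215,30,-1.8
python3 - <<'E'
from h import *
s=cam("side")
cv2.imwrite("pics/p3.png",cv2.resize(s["color"][120:245,230:400,::-1],None,fx=3,fy=3))
print(proj(s,[[.451,.17,0],[.551,.17,0],[.5,.31,0],[.5,.03,0]]).round())
E
```

```text
clock: 9.75
position: [0.4716, 0.0804, 0.1526]
ee_rot: [1.0, -0.011, 0.001, -0.002]
ft_force: [-1.1, 0.5, -0.6]
grip_width: 0.596
grasp_force: 43.0
clock: 10.17
position: [0.4994, 0.2197, 0.1521]
ee_rot: [1.0, -0.01, -0.0, -0.002]
ft_force: [-0.9, -0.0, -1.2]
grip_width: 0.597
grasp_force: 43.0
clock: 10.5
position: [0.5003, 0.2124, 0.1519]
ee_rot: [1.0, -0.015, 0.0, 0.0]
ft_force: [-0.1, 0.3, -0.7]
grip_width: 0.595
grasp_force: 43.0
at [500.3 212.4 151.9] -1.7 t 10.5
502.5,215,30,-1.8 -> [0.0054, -0.0068, 0.3048] 0.0011 rows 2.9
[[284. 166.]
 [311. 174.]
 [311. 141.]
 [282. 201.]]
```

View pics/p3.png

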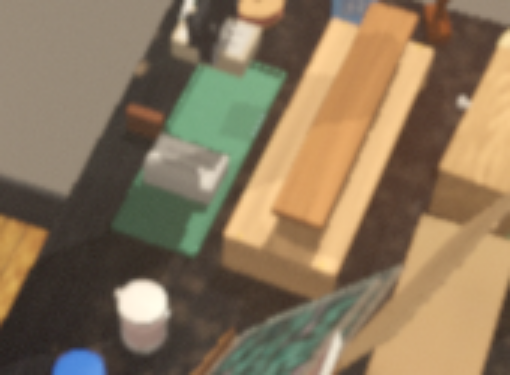

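The tray and carton 2 are in place in the side view, with carton 1 held above. Lowering it.

```bash
python3 -m crank '[[0.005,-0.006,0.08,0],[0.005,-0.006,0.16,0],[0.005,-0.006,0.23,0],[0.005,-0.006,0.28,0],[0.005,-0.006,0.28,0]]'
python3 -m crank '[[0,0,0.01,0],[0,0,0.02,0],[0,0,0.024,0],[0,0,0.024,0],[0,0,0.024,0]]'
python3 -m crank '[[0,0,0,0],[0,0,0,0],[0,0,0,0],[0,0,0,0],[0,0,0,0]]' 0.6
python3 -m crank '[[0,0,-0.08,0],[0,0,-0.16,0],[0,0,-0.24,0],[0,0,-0.3,0],[0,0,-0.3,0]]'
python3 -m crank '[[-0.1,0.1,0,0],[-0.15,0.2,0,0],[-0.2,0.3,0,0],[-0.2,0.4,0,0],[-0.2,0.4,0,0]]'
python3 -m crank '[[0,0.1,0,0],[0,0.2,0,0],[0,0.3,0,0],[0,0.3,0,0]]'
python3 - <<'E'
from h import *
t=cam("top");s=cam("side")
cv2.imwrite("pics/p4.png",np.hstack([cv2.resize(t["color"][140:265,120:310,::-1],None,fx=2,fy=2),cv2.resize(s["color"][90:245,230:400,::-1],None,fx=2,fy=2)[:250]]))
print([ (k.reshape(-1,2).mean(0).round(),rect(t,k,.010)) for k in blobs(t,(60,100,60),(90,255,255),300,(150,190,270,260))])
print("carton",[ (k.reshape(-1,2).mean(0).round(),rect(t,k,.032)) for k in blobs(t,(0,0,140),(180,90,255),60,(165,200,270,262))])
print("fin",[ (k.reshape(-1,2).mean(0).round(),rect(t,k,.034)) for k in blobs(t,(0,80,40),(15,255,255),15,(200,232,225,255))])
for z,lo,hi in((.062,(18,60,190),(30,160,255)),(.12,(10,120,120),(19,255,250))):
  for n,c,bx in(("t",t,(140,140,265,200)),("s",s,(300,110,385,230))):
    for k in blobs(c,lo,hi,200,bx): print(n,z,rect(c,k,z),cast(c,cv2.boxPoints(cv2.minAreaRect(k)),z)[:,:2].round(3).tolist())
print(t["hsv"][[165,185],[203,203]],[cast(c,np.array([[0,0]]),0) is None for c in(t,)], -cv2.Rodrigues(np.array(t["rvec"]))[0].T@np.array(t["tvec"]).ravel())
E
```

```text
clock: 10.97
position: [0.4999, 0.214, 0.0361]
ee_rot: [1.0, -0.015, -0.003, 0.001]
ft_force: [-0.9, -0.3, -2.2]
grip_width: 0.599
grasp_force: 42.9
clock: 11.38
position: [0.5027, 0.2162, 0.0312]
ee_rot: [1.0, -0.015, 0.001, -0.0]
ft_force: [-0.2, -0.8, -0.7]
grip_width: 0.602
grasp_force: 43.0
clock: 11.8
position: [0.5023, 0.2161, 0.0304]
ee_rot: [1.0, -0.015, 0.0, 0.0]
ft_force: [0.0, 0.2, 0.1]
grip_width: 0.802
grasp_force: 0.0
clock: 12.22
position: [0.5044, 0.2175, 0.1555]
ee_rot: [1.0, -0.014, 0.004, -0.001]
ft_force: [1.1, 0.8, 0.5]
grip_width: 0.803
grasp_force: 0.0
clock: 12.63
position: [0.4157, 0.0537, 0.1498]
ee_rot: [1.0, -0.016, -0.0, 0.001]
ft_force: [0.2, -0.4, -0.3]
grip_width: 0.803
grasp_force: 0.0
clock: 12.97
position: [0.413, -0.0686, 0.15]
ee_rot: [1.0, -0.019, -0.0, 0.001]
ft_force: [-0.5, -0.7, 0.1]
grip_width: 0.801
grasp_force: 0.0
[(array([214., 220.]), (501, 171, 106, 284, -1.9))]
carton [(array([226., 221.]), (498, 128, 60, 91, 88.0)), (array([197., 219.]), (501, 219, 56, 88, 86.9))]
fin [(array([211., 243.]), (427, 174, 23, 44, 86.0))]
t 0.062 (606, 199, 51, 332, -3.6) [[0.591, 0.365], [0.642, 0.363], [0.621, 0.032], [0.571, 0.035]]
t 0.062 (699, 195, 24, 331, -4.5) [[0.7, 0.36], [0.724, 0.359], [0.698, 0.029], [0.674, 0.03]]
t 0.12 (636, 189, 125, 331, -2.3) [[0.58, 0.355], [0.705, 0.353], [0.692, 0.021], [0.567, 0.026]]
s 0.12 (667, 165, 106, 413, -4.2) [[0.6, -0.037], [0.618, 0.392], [0.738, 0.359], [0.703, -0.055]]
[[ 18 195 251]
 [ 25 132 255]] [False] [ 0.45372119 -0.03758444  1.23974398]
```

View pics/p4.png

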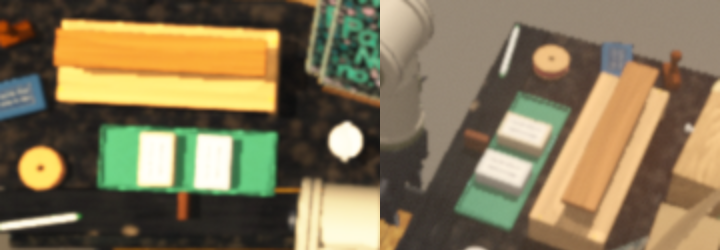

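Both cartons are flat inside the tray at (226,221) and (197,219). Next I'll fit the riser's front edge and ends precisely for the docking pose.

```bash
cat > edge.py <<'E'
from h import *
def line(c,cols,r0,r1,val,thr,z):
    # first row, scanning r0->r1, where val crosses thr (subpixel)
    P=[]
    st=1 if r1>r0 else -1
    for u in cols:
        v=val[r0:r1:st,u].astype(float); i=np.argmax(v>thr)
        if i>0: P.append([u,r0+st*(i-1+(thr-v[i-1])/(v[i]-v[i-1]))])
    w=cast(c,np.array(P),z)[:,:2]; a,b=np.polyfit(w[:,1],w[:,0],1)
    k=abs(w[:,0]-a*w[:,1]-b)<.003; a,b=np.polyfit(w[k,1],w[k,0],1)
    return a,b,k.mean()
t=cam("top"); V=t["hsv"][:,:,2]
if __name__=="__main__":
    for n,cc,r0,r1 in(("front",range(160,250),202,175),("back",range(165,250),140,160)):
        a,b,k=line(t,cc,r0,r1,V,130,.062); print(n,"yaw",round(-np.degrees(np.arctan(a)),2),"x at y=.2",round(a*.2+b,4),round(k,2))
    G=t["hsv"][:,:,0].astype(int); m=((G>60)&(G<90)&(t["hsv"][:,:,1]>100)).astype(np.uint8)*255; m=cv2.GaussianBlur(m,(3,3),0)
    for n,cc,r0,r1,z in(("tray back",range(176,252),196,215,.010),("tray front",list(range(176,204))+list(range(218,252)),246,225,.010)):
        a,b,k=line(t,cc,r0,r1,m,128,z); print(n,"yaw",round(-np.degrees(np.arctan(a)),2),"x at y=.17",round(a*.17+b,4),round(k,2))
    for r in (180,184,188):
        v=V[r].astype(float); L=140+np.argmax(v[140:170]>130); Rr=270-np.argmax(v[270:230:-1]>130)
        print("ends",r,cast(t,[[L-.5,r],[Rr+.5,r]],.062)[:,:2].round(4).tolist())
E
python3 edge.py; python3 plan.py 418,174.5,150,-1.9 418,174.5,27,-1.9
```

```text
front yaw -2.35 x at y=.2 0.5803 1.0
back yaw -2.38 x at y=.2 0.7097 1.0
tray back yaw -1.93 x at y=.17 0.5523 1.0
tray front yaw -1.61 x at y=.17 0.4485 1.0
ends 180 [[0.6192, 0.3677], [0.6225, 0.0301]]
ends 184 [[0.6068, 0.3673], [0.6101, 0.0268]]
ends 188 [[0.5942, 0.3913], [0.5977, 0.0297]]
at [413.9 -61.4 150.1] -1.7 t 13.1
418,174.5,150,-1.9 -> [-0.0075, -0.5899, 0.0002] 0.0031 rows 5.7
418,174.5,27,-1.9 -> [0.0, -0.0, 0.3075] 0.0 rows 2.9
```

```bash
python3 -m crank '[[0,-0.1,0,0],[0,-0.2,0,0],[0,-0.3,0,0],[0,-0.39,0,0],[0,-0.39,0,0]]' 0.2
python3 -m crank '[[0,-0.1,0,0],[0.01,-0.2,0,0],[0.01,-0.2,0,0],[0.01,-0.2,0,0]]'
python3 plan.py 418.5,173.5,27,-1.9
python3 - <<'E'
from h import *
s=cam("side")
print("fin side",[ (k.reshape(-1,2).mean(0).round(),rect(s,k,.034)) for k in blobs(s,(0,80,40),(15,255,255),15,(262,145,292,175))])
E
```

```text
clock: 13.53
position: [0.4178, 0.1029, 0.1508]
ee_rot: [1.0, -0.009, 0.001, -0.001]
ft_force: [-0.1, 0.4, -0.3]
grip_width: 0.6
grasp_force: 0.0
clock: 13.87
position: [0.4239, 0.1779, 0.1502]
ee_rot: [1.0, -0.011, -0.0, -0.001]
ft_force: [-0.6, -1.1, -0.4]
grip_width: 0.602
grasp_force: 0.0
at [423.9 177.9 150.2] -1.3 t 13.9
418.5,173.5,27,-1.9 -> [-0.0134, 0.0112, 0.3081] 0.0102 rows 3.0
fin side [(array([277., 160.]), (429, 161, 44, 49, 88.5))]
```

```bash
python3 -m crank '[[-0.012,0.011,0,0.01],[-0.012,0.011,0.1,0.01],[-0.012,0.011,0.2,0.01],[-0.012,0.011,0.28,0.01],[-0.012,0.011,0.306,0.01]]'
python3 -m crank '[[0,0,0,0],[0,0,0,0],[0,0,0,0],[0,0,0,0]]'
python3 plan.py 418.5,173.5,27,-1.9
python3 -m crank '[[0,0,0,0],[0,0,0,0],[0,0,0,0],[0,0,0,0],[0,0,0,0]]' -1 60
python3 -m crank '[[0,0,0,0],[0,0,0,0],[0,0,0,0],[0,0,0,0],[0,0,0,0]]'
python3 plan.py 424,201,27,-2.3 553,201,27,-2.3
```

```text
clock: 14.33
position: [0.4171, 0.1675, 0.0241]
ee_rot: [1.0, -0.021, -0.003, 0.001]
ft_force: [-0.4, -1.5, 0.3]
grip_width: 0.597
grasp_force: 0.0
clock: 14.67
position: [0.4214, 0.1703, 0.0298]
ee_rot: [1.0, -0.02, 0.002, -0.0]
ft_force: [-0.5, -0.5, -0.0]
grip_width: 0.601
grasp_force: 0.0
at [421.4 170.3  29.8] -2.3 t 14.7
418.5,173.5,27,-1.9 -> [-0.0075, -0.0078, 0.0069] -0.0065 rows 0.1
clock: 15.08
position: [0.4206, 0.1707, 0.0288]
ee_rot: [1.0, -0.019, 0.001, -0.0]
ft_force: [-2.1, 0.6, 10.0]
grip_width: 0.151
grasp_force: 58.6
clock: 15.5
position: [0.4206, 0.1707, 0.0288]
ee_rot: [1.0, -0.019, 0.001, -0.0]
ft_force: [-2.2, -0.1, 11.5]
grip_width: 0.15
grasp_force: 58.6
at [420.6 170.7  28.8] -2.2 t 15.5
424,201,27,-2.3 -> [0.0056, -0.076, 0.0046] 0.002 rows 0.7
553,201,27,-2.3 -> [0.3222, -0.0129, -0.0] 0.0 rows 3.1
```

Fin gripped (13 mm). Sliding sideways first, then in.

```bash
python3 -m crank '[[0,-0.012,-0.001,0],[0.001,-0.028,-0.001,0],[0.002,-0.044,-0.001,0],[0.004,-0.06,-0.001,0],[0.005,-0.076,-0.001,0]]'
python3 -m crank '[[0,0,0,0],[0,0,0,0],[0,0,0,0]]'
python3 plan.py 554,201,29,-2.3
python3 edge.py | grep tray
```

```text
clock: 15.92
position: [0.4241, 0.1985, 0.0288]
ee_rot: [1.0, -0.021, 0.0, 0.001]
ft_force: [-1.7, -9.2, 12.0]
grip_width: 0.149
grasp_force: 59.6
clock: 16.17
position: [0.424, 0.2003, 0.0289]
ee_rot: [1.0, -0.02, 0.001, -0.0]
ft_force: [1.0, -0.4, 5.6]
grip_width: 0.149
grasp_force: 59.8
at [424.  200.3  28.9] -2.3 t 16.2
554,201,29,-2.3 -> [0.3246, -0.0146, -0.0003] 0.0001 rows 3.1
tray back yaw -2.1 x at y=.17 0.5546 1.0
tray front yaw -3.52 x at y=.17 0.4544 0.81
```

```bash
python3 -m crank '[[0.02,-0.001,0,0],[0.045,-0.002,0,0],[0.07,-0.003,0,0],[0.095,-0.004,0,0],[0.12,-0.005,0,0]]'
python3 -m crank '[[0.025,-0.001,0,0],[0.05,-0.002,0,0],[0.075,-0.003,0,0],[0.1,-0.004,0,0],[0.12,-0.005,0,0]]'
python3 -m crank '[[0.02,-0.001,0,0],[0.04,-0.002,0,0],[0.055,-0.003,0,0],[0.065,-0.003,0,0],[0.07,-0.003,0,0]]'
python3 -m crank '[[0,0,0,0],[0,0,0,0],[0,0,0,0]]'
python3 plan.py 554,201,29,-2.3
python3 - <<'E'
from h import *
t=cam("top");s=cam("side")
cv2.imwrite("pics/p5.png",np.hstack([cv2.resize(t["color"][140:265,120:310,::-1],None,fx=2,fy=2),cv2.resize(s["color"][90:245,230:400,::-1],None,fx=2,fy=2)[:250]]))
E
```

```text
clock: 16.63
position: [0.4695, 0.2015, 0.0289]
ee_rot: [1.0, -0.019, -0.002, 0.0]
ft_force: [-14.2, 0.3, 20.0]
grip_width: 0.149
grasp_force: 62.0
clock: 17.05
position: [0.518, 0.2017, 0.0289]
ee_rot: [1.0, -0.019, -0.001, -0.0]
ft_force: [-13.7, -0.3, 18.2]
grip_width: 0.15
grasp_force: 61.5
clock: 17.47
position: [0.5459, 0.2019, 0.0289]
ee_rot: [1.0, -0.019, -0.001, -0.0]
ft_force: [-13.1, -0.0, 16.1]
grip_width: 0.148
grasp_force: 61.4
clock: 17.72
position: [0.5461, 0.2019, 0.0289]
ee_rot: [1.0, -0.019, -0.001, -0.0]
ft_force: [-7.9, 1.0, 11.9]
grip_width: 0.146
grasp_force: 60.7
at [546.1 201.9  28.9] -2.2 t 17.7
554,201,29,-2.3 -> [0.0197, 0.0014, -0.0002] 0.002 rows 0.2
```

View pics/p5.png

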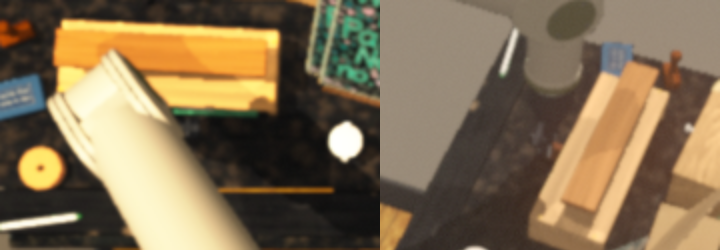

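Only a thin green sliver of tray is still out at (185–258,197). About 8 mm to go, then release and back off upward and toward the robot.

```bash
python3 -m crank '[[0.006,0,0,0],[0.011,0,0,0],[0.016,0,0,0],[0.02,0,0,0],[0.021,0,0,0]]'
python3 -m crank '[[0,0,0,0],[0,0,0,0],[0,0,0,0]]'
python3 -m crank '[[0,0,0,0],[0,0,0,0],[0,0,0,0],[0,0,0,0],[0,0,0,0]]' 0.2
python3 -m crank '[[0,0,-0.05,0],[-0.05,0,-0.13,0],[-0.12,0,-0.21,0],[-0.2,0,-0.3,0],[-0.2,0,-0.3,0]]'
python3 -m crank '[[-0.05,0.1,0,0],[-0.1,0.2,0,0],[-0.1,0.3,0,0],[-0.1,0.4,0,0],[-0.1,0.4,0,0]]' 1
python3 -m crank '[[0,0.1,0,0],[0,0.2,0,0],[0,0.3,0,0],[0,0.4,0,0],[0,0.4,0,0]]'
python3 - <<'E'
from h import *
t=cam("top");s=cam("side")
cv2.imwrite("pics/p6.png",np.vstack([cv2.resize(t["color"][140:265,120:390,::-1],None,fx=2.2,fy=2.2),cv2.resize(s["color"][90:240,190:460,::-1],None,fx=2.2,fy=2.2)]))
print("fin",[ (k.reshape(-1,2).mean(0).round(),rect(t,k,.034),cast(t,k.reshape(-1,2).astype(float),.034)[:,0].min()) for k in blobs(t,(0,80,40),(12,255,255),15,(185,190,225,225))])
for z,n,c,lo,hi,bx in((.076,"t",t,(0,0,0),(0,0,0),None),):
  pass
print("pink t",[ (k.reshape(-1,2).mean(0).round(),rect(t,k,.055)) for k in blobs(t,(160,60,100),(180,255,255),60,(340,190,420,225))+blobs(t,(0,60,100),(8,255,255),60,(340,190,420,225))])
print("pink s",[ (k.reshape(-1,2).mean(0).round(),rect(s,k,.055)) for k in blobs(s,(160,60,100),(180,255,255),60,(200,250,290,350))+blobs(s,(0,60,100),(8,255,255),60,(200,250,290,350))])
print("jar t",[ (k.reshape(-1,2).mean(0).round(),rect(t,k,.07)) for k in blobs(t,(0,0,140),(180,90,255),60,(275,195,310,228))])
E
```

```text
clock: 18.23
position: [0.554, 0.2017, 0.0289]
ee_rot: [1.0, -0.019, -0.001, -0.0]
ft_force: [-10.6, 0.1, 14.7]
grip_width: 0.152
grasp_force: 61.1
clock: 18.48
position: [0.554, 0.2016, 0.0289]
ee_rot: [1.0, -0.019, -0.001, -0.0]
ft_force: [-9.4, 0.4, 12.8]
grip_width: 0.151
grasp_force: 60.9
clock: 18.9
position: [0.5557, 0.2001, 0.0281]
ee_rot: [1.0, -0.02, -0.0, 0.0]
ft_force: [0.2, 0.1, -0.3]
grip_width: 0.6
grasp_force: 0.0
clock: 19.32
position: [0.474, 0.2057, 0.1528]
ee_rot: [1.0, -0.018, 0.002, -0.0]
ft_force: [2.2, 0.3, 1.1]
grip_width: 0.603
grasp_force: 0.0
clock: 19.73
position: [0.4287, 0.0376, 0.1481]
ee_rot: [1.0, -0.024, -0.0, 0.002]
ft_force: [0.7, -2.0, -0.2]
grip_width: 1.003
grasp_force: 0.0
clock: 20.15
position: [0.422, -0.1223, 0.1482]
ee_rot: [1.0, -0.024, -0.0, 0.001]
ft_force: [-0.2, -0.5, 0.3]
grip_width: 1.003
grasp_force: 0.0
fin [(array([202., 201.]), (559, 201, 30, 45, -76.2), np.float64(0.5364765296659972))]
pink t [(array([398., 210.]), (536, -406, 59, 65, -0.7)), (array([359., 206.]), (547, -284, 59, 62, 0.5))]
pink s [(array([231., 327.]), (536, -419, 34, 42, -79.4)), (array([254., 286.]), (547, -292, 31, 43, -83.0)), (array([232., 329.]), (541, -423, 59, 64, 45.1)), (array([255., 290.]), (552, -301, 58, 67, 23.1))]
jar t [(array([292., 210.]), (530, -76, 52, 52, 45.3))]
```

View pics/p6.png

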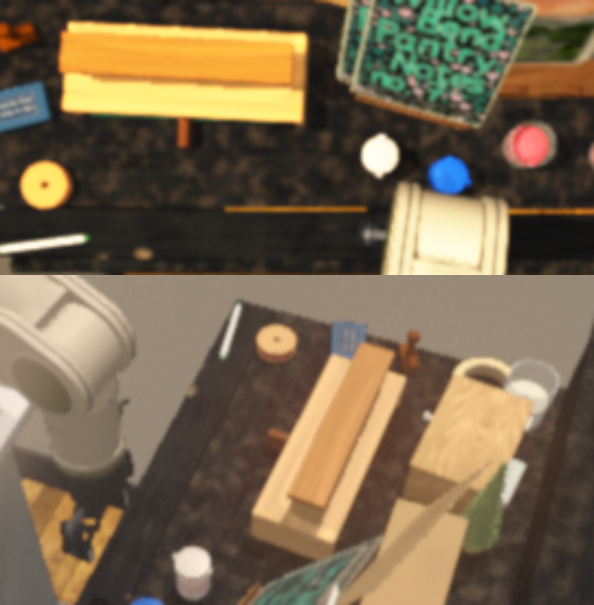

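The tray is under the riser with its front flush; only the fin at (202,201) sticks out, and its tip puts the tray front within about 4 mm. Now I'll triangulate the glasses and jar and measure the ledge.

```bash
python3 - <<'E'
from h import *
t=cam("top");s=cam("side")
def P(c):
    K=np.array([[c["fx"],0,c["cx"]],[0,c["fy"],c["cy"]],[0,0,1]]);return K@np.c_[cv2.Rodrigues(np.array(c["rvec"]))[0],np.array(c["tvec"]).ravel()]
def tri(a,b):
    X=cv2.triangulatePoints(P(t),P(s),np.array(a,float),np.array(b,float)).ravel();return (X[:3]/X[3]).round(4)
def pk(c,bx):
    r=[]
    for k in blobs(c,(165,110,130),(180,255,255),30,bx): (m,_,_)=cv2.fitEllipse(k); r.append(m)
    return sorted(r)
a=pk(t,(340,190,420,225)); b=pk(s,(200,250,290,350)); print(a,b)
for i,j in((0,1),(1,0)): 
    if len(a)>i and len(b)>j: print("votive",tri(a[i],b[j]))
for n,c,bx in(("t",t,(345,190,420,228)),):
    g=c["hsv"][190:228,340:422]; 
for k in blobs(s,(0,0,150),(180,60,255),30,(262,208,292,242)): print("jar side",cv2.boundingRect(k),cv2.fitEllipse(k)[0])
for k in blobs(t,(0,0,140),(180,90,255),60,(275,195,310,228)): e=cv2.fitEllipse(k); print("jar top",e,cast(t,[e[0]],.070),cv2.boundingRect(k))
# ledge edges by saturation
S=cv2.GaussianBlur(t["hsv"][:,:,1],(3,3),0)
L=[];B=[]
for u in range(160,245):
    v=S[150:188,u].astype(float); m=v>165; i=np.flatnonzero(m)
    if len(i)>8:
        L.append([u,150+i.min()-.5]);B.append([u,150+i.max()+.5])
for n,q in(("back",L),("front",B)):
    w=cast(t,q,.12); a_,b_=np.polyfit(w[:,1],w[:,0],1); print("ledge",n,"x at .1966",round(a_*.1966+b_,4),"yaw",round(-np.degrees(np.arctan(a_)),2),len(q))
im=cv2.resize(t["color"][185:245,275:440,::-1],None,fx=4.8,fy=4.8,interpolation=cv2.INTER_CUBIC); im2=cv2.resize(s["color"][205:345,195:300,::-1],None,fx=2,fy=2)
o=np.zeros((im.shape[0]+im2.shape[0],im.shape[1],3),np.uint8);o[:im.shape[0]]=im;o[im.shape[0]:,:im2.shape[1]]=im2;cv2.imwrite("pics/p7.png",o)
E
python3 plan.py 540,-415,150,0
```

```text
[] [(231.29515075683594, 326.4751892089844), (254.81375122070312, 285.837158203125)]
jar side (269, 213, 18, 23) (277.01312255859375, 222.8585662841797)
jar top ((292.13226318359375, 210.2237548828125), (16.14185333251953, 18.17857551574707), 5.184633731842041) [[ 0.52971184 -0.07688208  0.07      ]] (284, 201, 17, 20)
ledge back x at .1966 0.6822 yaw -2.41 85
ledge front x at .1966 0.6197 yaw -2.62 85
at [ 423.3 -113.9  148.2] -2.2 t 20.4
540,-415,150,0 -> [0.3207, 0.7408, -0.0045] -0.0369 rows 7.7
```

View pics/p7.png

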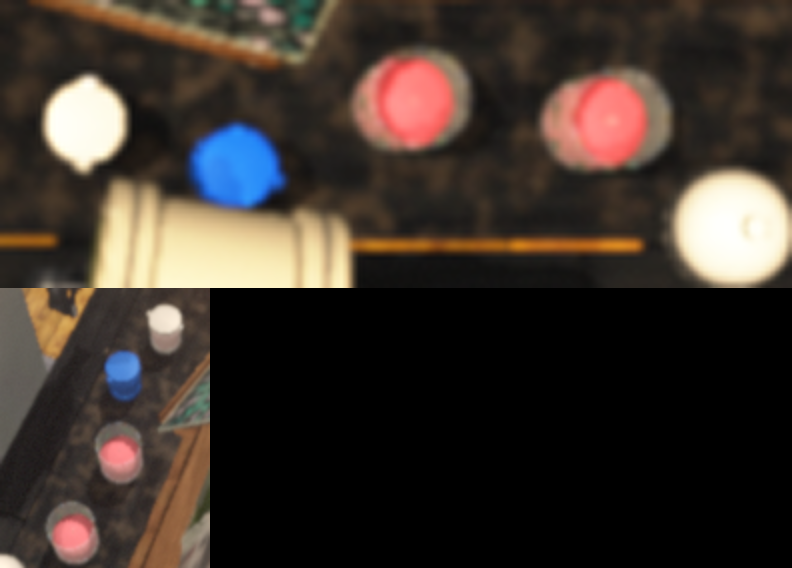

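The crop confirms the jar with its lid tabs along x at (293,210), and two glasses with wax discs at px (361.5,205.8) and (402.5,210.2). I'll triangulate those against the side view and go to the right glass.

```bash
python3 - <<'E'
from h import *
t=cam("top");s=cam("side")
def P(c):
    K=np.array([[c["fx"],0,c["cx"]],[0,c["fy"],c["cy"]],[0,0,1]]);return K@np.c_[cv2.Rodrigues(np.array(c["rvec"]))[0],np.array(c["tvec"]).ravel()]
for a,b,rim in(((361.5,205.8),(254.8,285.8),(362.7,205.4)),((402.5,210.2),(231.3,326.5),(404.6,209.6))):
    X=cv2.triangulatePoints(P(t),P(s),np.array(a),np.array(b)).ravel();print("wax",(X[:3]/X[3]).round(4),"rim",cast(t,[rim],.076).round(4))
E
python3 -m crank '[[0.02,0.09,-0.03,0],[0.04,0.18,-0.05,0],[0.06,0.27,-0.07,0],[0.08,0.36,-0.07,-0.03],[0.08,0.37,-0.07,-0.037]]'
python3 plan.py 540,-413,170,0
```

```text
wax [ 0.5474 -0.2911  0.0542] rim [[ 0.5459 -0.2906  0.076 ]]
wax [ 0.5352 -0.4181  0.0531] rim [[ 0.5343 -0.4178  0.076 ]]
clock: 20.87
position: [0.4495, -0.2695, 0.1766]
ee_rot: [1.0, -0.002, 0.001, 0.001]
ft_force: [-0.9, 0.4, -0.2]
grip_width: 1.0
grasp_force: 0.0
at [ 449.5 -269.5  176.6] -0.2 t 20.9
540,-413,170,0 -> [0.2277, 0.3578, 0.0164] -0.0035 rows 4.1
```

```bash
python3 -m crank '[[0.05,0.09,0,0],[0.1,0.18,0,0],[0.16,0.27,0,0],[0.21,0.365,0,0],[0.214,0.371,0,0]]'
python3 -m crank '[[0,0,0,0],[0,0,0,0],[0,0,0,0]]'
python3 plan.py 535,-418,120,-1 535,-418,45,-1
```

```text
clock: 21.28
position: [0.5358, -0.417, 0.1741]
ee_rot: [1.0, -0.002, -0.001, 0.0]
ft_force: [-1.4, -0.5, 0.2]
grip_width: 0.999
grasp_force: 0.0
clock: 21.53
position: [0.5352, -0.4104, 0.1765]
ee_rot: [1.0, 0.001, 0.0, -0.0]
ft_force: [-0.8, 0.6, -0.3]
grip_width: 1.003
grasp_force: 0.0
at [ 535.2 -410.4  176.5] 0.1 t 21.5
535,-418,120,-1 -> [-0.0005, 0.0191, 0.1412] 0.018 rows 1.4
535,-418,45,-1 -> [0.0, -0.0, 0.1875] 0.0 rows 1.8
```

```bash
python3 -m crank '[[0,0.019,0,0],[0,0.019,0.06,0],[0,0.019,0.13,0],[0,0.019,0.18,0],[0,0.019,0.23,0]]'
python3 -m crank '[[0,0,0.04,0],[0,0,0.08,0],[0,0,0.1,0],[0,0,0.1,0],[0,0,0.1,0]]'
python3 -m crank '[[0,0,0,0],[0,0,0,0],[0,0,0,0],[0,0,0,0],[0,0,0,0]]' -1 30
python3 -m crank '[[0,0,0,0],[0,0,0,0],[0,0,-0.03,0],[0,0,-0.06,0],[0,0,-0.1,0]]'
python3 plan.py 520,-410,250,-2.4
```

```text
clock: 21.95
position: [0.5344, -0.4195, 0.0838]
ee_rot: [1.0, -0.0, 0.0, 0.0]
ft_force: [-0.3, 0.3, 0.4]
grip_width: 1.003
grasp_force: 0.0
clock: 22.37
position: [0.5349, -0.4199, 0.045]
ee_rot: [1.0, -0.0, 0.0, 0.0]
ft_force: [-0.3, -0.3, 0.2]
grip_width: 0.999
grasp_force: 0.0
clock: 22.78
position: [0.5356, -0.4202, 0.046]
ee_rot: [1.0, -0.0, 0.001, 0.001]
ft_force: [-0.8, 2.2, 6.2]
grip_width: 0.71
grasp_force: 32.7
clock: 23.2
position: [0.5344, -0.4198, 0.0851]
ee_rot: [1.0, -0.0, -0.0, -0.0]
ft_force: [-0.8, 0.2, -1.8]
grip_width: 0.714
grasp_force: 33.3
at [ 534.4 -419.8   85.1] -0.0 t 23.2
520,-410,250,-2.4 -> [-0.0359, -0.0245, -0.4123] 0.0392 rows 4.0
```

Glass gripped (60.6 mm). Lift, pull back, traverse to the left end of the ledge.

```bash
python3 -m crank '[[0,0,-0.07,0],[0,0,-0.14,0],[-0.04,0,-0.22,0],[-0.08,0,-0.3,0.02],[-0.12,0,-0.38,0.04]]'
python3 -m crank '[[-0.03,-0.05,-0.03,0],[-0.04,-0.13,-0.03,0],[-0.04,-0.21,-0.03,0],[-0.04,-0.29,-0.03,0],[-0.04,-0.37,-0.03,0]]'
python3 -m crank '[[0,-0.08,0,0],[0,-0.16,0,0],[0,-0.24,0,0],[0,-0.32,0,0],[0,-0.4,0,0]]'
python3 -m crank '[[0,-0.08,0,0],[0,-0.16,0,0],[0,-0.24,0,0],[0,-0.32,0,0],[0,-0.4,0,0]]'
python3 plan.py 560,296.5,250,-2.4 658,296.5,250,-2.4 658,296.5,167,-2.4
```

```text
clock: 23.62
position: [0.4861, -0.4196, 0.2391]
ee_rot: [1.0, -0.022, 0.0, 0.0]
ft_force: [0.6, -0.7, -0.9]
grip_width: 0.714
grasp_force: 33.4
clock: 24.03
position: [0.4768, -0.27, 0.2499]
ee_rot: [1.0, -0.022, 0.001, 0.001]
ft_force: [0.6, 0.2, -2.5]
grip_width: 0.713
grasp_force: 33.4
clock: 24.45
position: [0.4837, -0.11, 0.2497]
ee_rot: [1.0, -0.021, 0.001, 0.001]
ft_force: [0.6, -0.9, -1.6]
grip_width: 0.715
grasp_force: 33.4
clock: 24.87
position: [0.4905, 0.0499, 0.2497]
ee_rot: [1.0, -0.021, 0.001, 0.0]
ft_force: [1.4, 0.4, -1.1]
grip_width: 0.708
grasp_force: 33.4
at [490.5  49.9 249.7] -2.4 t 24.9
560,296.5,250,-2.4 -> [0.1473, -0.6234, -0.0007] -0.0008 rows 6.1
658,296.5,250,-2.4 -> [0.2448, -0.0103, -0.0] 0.0 rows 2.4
658,296.5,167,-2.4 -> [0.0, -0.0, 0.2075] 0.0 rows 2.0
```

```bash
python3 -m crank '[[0.01,-0.08,0,0],[0.03,-0.16,0,0],[0.05,-0.24,0,0],[0.07,-0.32,0,0],[0.08,-0.35,0,0]]'
python3 -m crank '[[0.05,-0.07,0,0],[0.1,-0.14,0,0],[0.16,-0.2,0,0],[0.22,-0.25,0,0],[0.28,-0.28,0,0]]'
python3 -m crank '[[0.02,-0.004,0,0],[0.032,-0.004,0,0],[0.032,-0.004,0,0],[0.032,-0.004,0,0],[0.032,-0.004,0,0]]'
python3 plan.py 658,296.5,250,-2.4 658,296.5,167,-2.4
```

```text
clock: 25.28
position: [0.5284, 0.1918, 0.2497]
ee_rot: [1.0, -0.019, 0.001, -0.001]
ft_force: [-1.0, -0.5, -1.6]
grip_width: 0.712
grasp_force: 33.5
clock: 25.7
position: [0.6456, 0.2965, 0.2492]
ee_rot: [1.0, -0.02, 0.0, -0.0]
ft_force: [-0.5, 0.3, -1.3]
grip_width: 0.707
grasp_force: 33.7
clock: 26.12
position: [0.6577, 0.2946, 0.2492]
ee_rot: [1.0, -0.021, 0.0, 0.0]
ft_force: [0.2, -0.3, -2.1]
grip_width: 0.714
grasp_force: 33.9
at [657.7 294.6 249.2] -2.5 t 26.1
658,296.5,250,-2.4 -> [0.0005, -0.0049, -0.002] -0.001 rows 0.1
658,296.5,167,-2.4 -> [0.0, -0.0, 0.2075] 0.0 rows 2.0
```

```bash
python3 -m crank '[[0,-0.004,0.05,0],[0,-0.004,0.1,0],[0,-0.004,0.15,0],[0,-0.004,0.18,0],[0,-0.004,0.19,0]]'
python3 -m crank '[[0,0,0.005,0],[0,0,0.01,0],[0,0,0.013,0],[0,0,0.016,0],[0,0,0.016,0]]'
python3 -m crank '[[0,0,0,0],[0,0,0,0],[0,0,0,0]]'
python3 - <<'E'
from h import *
t=cam("top");s=cam("side")
cv2.imwrite("pics/p8.png",np.hstack([cv2.resize(t["color"][130:230,120:280,::-1],None,fx=2.4,fy=2.4),cv2.resize(s["color"][70:170,280:440,::-1],None,fx=2.4,fy=2.4)]))
E
```

```text
clock: 26.53
position: [0.6573, 0.2956, 0.1704]
ee_rot: [1.0, -0.021, -0.001, 0.001]
ft_force: [-0.7, -0.2, -1.9]
grip_width: 0.708
grasp_force: 33.8
clock: 26.95
position: [0.6584, 0.2968, 0.1664]
ee_rot: [1.0, -0.021, 0.0, -0.0]
ft_force: [0.5, 0.0, -2.0]
grip_width: 0.706
grasp_force: 33.8
clock: 27.2
position: [0.6583, 0.2967, 0.1661]
ee_rot: [1.0, -0.021, 0.0, -0.0]
ft_force: [-0.4, 1.0, -0.6]
grip_width: 0.71
grasp_force: 33.9
```

View pics/p8.png

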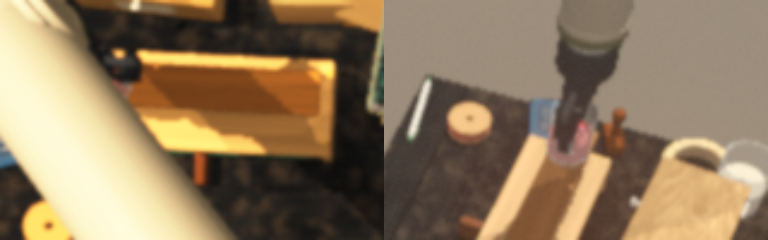

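The glass sits over the ledge's left end. Lower 1 mm, release slowly, go straight up.

```bash
python3 -m crank '[[0,0,0.002,0],[0,0,0.003,0],[0,0,0.003,0]]'
python3 -m crank '[[0,0,0,0],[0,0,0,0],[0,0,0,0],[0,0,0,0],[0,0,0,0]]' 0.55
python3 -m crank '[[0,0,0,0],[0,0,0,0],[0,0,0,0],[0,0,0,0],[0,0,0,0]]' 0.85
python3 -m crank '[[0,0,-0.03,0],[0,0,-0.08,0],[0,0,-0.14,0],[0,0,-0.2,0],[0,0,-0.25,0]]'
python3 -m crank '[[-0.08,0.02,0,0],[-0.16,0.06,0,0],[-0.24,0.12,0,0],[-0.32,0.18,0,0],[-0.4,0.24,0,0]]' 1
python3 plan.py 460,-100,240,0 460,-291,240,0 546.5,-291,150,0 546.5,-291,45,0
python3 - <<'E'
from h import *
s=cam("side")
print([cv2.fitEllipse(k)[0] for k in blobs(s,(160,80,100),(180,255,255),25,(300,70,400,160))],proj(s,[[.658,.2965,.173],[.658,.2965,.165]]))
E
```

```text
clock: 27.55
position: [0.6584, 0.2968, 0.166]
ee_rot: [1.0, -0.021, 0.001, -0.0]
ft_force: [-2.0, -1.3, 6.2]
grip_width: 0.711
grasp_force: 34.3
clock: 27.97
position: [0.6583, 0.2966, 0.1645]
ee_rot: [1.0, -0.021, -0.0, 0.0]
ft_force: [-0.0, 0.2, -0.6]
grip_width: 0.776
grasp_force: 0.0
clock: 28.38
position: [0.6583, 0.2966, 0.1647]
ee_rot: [1.0, -0.021, 0.0, 0.0]
ft_force: [0.5, 0.3, -0.5]
grip_width: 0.924
grasp_force: 0.0
clock: 28.8
position: [0.6583, 0.2968, 0.2677]
ee_rot: [1.0, -0.021, 0.001, -0.001]
ft_force: [0.0, -1.3, 1.2]
grip_width: 0.924
grasp_force: 0.0
clock: 29.22
position: [0.4927, 0.2069, 0.2651]
ee_rot: [1.0, -0.021, 0.0, 0.0]
ft_force: [0.1, -1.0, 1.2]
grip_width: 1.003
grasp_force: 0.0
at [492.7 206.9 265.1] -2.4 t 29.2
460,-100,240,0 -> [-0.049, 0.7701, 0.0627] -0.0407 rows 7.4
460,-291,240,0 -> [0.0, 0.4775, -0.0] 0.0 rows 4.6
546.5,-291,150,0 -> [0.2162, 0.0, 0.225] 0.0 rows 3.0
546.5,-291,45,0 -> [0.0, 0.0, 0.2625] 0.0 rows 2.5
[] [[358.42506274 121.35652385]
 [358.07974864 123.12538132]]
```

```bash
python3 -m crank '[[0,0.1,0,0],[0,0.2,0,0],[0,0.3,0,0],[0,0.4,0,0],[0,0.42,0,0]]'
python3 -m crank '[[0,0.1,0,0],[0,0.2,0,0],[0,0.3,0,0],[0,0.4,0,0],[0,0.42,0,0]]'
python3 -m crank '[[0,0.1,0,0],[0,0.2,0,0],[0,0.3,0,0],[0,0.4,0,0],[0,0.41,0,0]]'
python3 - <<'E'
from h import *
t=cam("top");s=cam("side")
for n,c,bx in (("t",t,(150,130,200,190)),("s",s,(320,80,390,160)),("s2",s,(200,250,290,350))):
    print(n,[(cv2.fitEllipse(k)[0],cv2.contourArea(k)) for k in blobs(c,(160,60,90),(180,255,255),15,bx)+blobs(c,(0,60,90),(7,255,255),15,bx)])
cv2.imwrite("pics/p9.png",np.hstack([cv2.resize(t["color"][130:230,120:280,::-1],None,fx=2.4,fy=2.4),cv2.resize(s["color"][70:170,280:440,::-1],None,fx=2.4,fy=2.4)]))
print(cast(s,[[227,320]],.05))
E
python3 plan.py 546.5,-291,200,-2.4 546.5,-291,45,-2.4
```

```text
clock: 29.68
position: [0.4871, 0.0328, 0.2657]
ee_rot: [1.0, -0.025, 0.001, 0.001]
ft_force: [0.2, -0.5, 0.1]
grip_width: 1.003
grasp_force: 0.0
clock: 30.1
position: [0.479, -0.1351, 0.2654]
ee_rot: [1.0, -0.025, 0.0, 0.001]
ft_force: [-0.2, -0.4, -0.1]
grip_width: 1.0
grasp_force: 0.0
clock: 30.52
position: [0.4709, -0.2996, 0.2649]
ee_rot: [1.0, -0.026, -0.0, 0.001]
ft_force: [0.4, -0.9, -0.8]
grip_width: 0.999
grasp_force: 0.0
t [((162.3349609375, 162.33612060546875), 310.5)]
s [((357.02252197265625, 127.4446029663086), 259.5)]
s2 [((254.33714294433594, 286.2073059082031), 96.5), ((254.75498962402344, 289.380859375), 372.5)]
[[ 0.51721801 -0.40534464  0.05      ]]
at [ 472.6 -293.8  265. ] -2.6 t 30.6
546.5,-291,200,-2.4 -> [0.1841, -0.0154, 0.1625] -0.004 rows 2.4
546.5,-291,45,-2.4 -> [0.0, -0.0, 0.3875] 0.0 rows 3.7
```

View pics/p9.png

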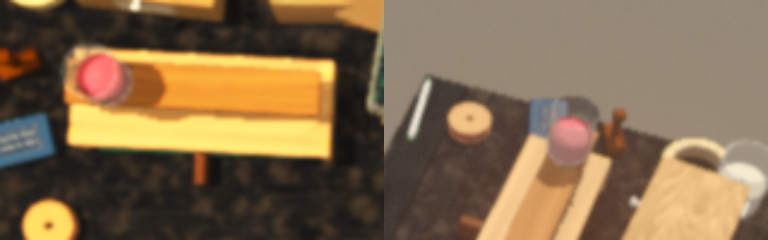

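The glass stands upright on the ledge's left end, at top (162,162). Now the second glass.

```bash
python3 -m crank '[[0.06,-0.01,0.03,0],[0.12,-0.016,0.08,0],[0.184,-0.016,0.13,0],[0.184,-0.016,0.163,0],[0.184,-0.016,0.163,0]]'
python3 -m crank '[[0,0,0,0],[0,0,0,0],[0,0,0,0]]'
python3 plan.py 546.5,-291,45,-2.4
```

```text
clock: 31.03
position: [0.547, -0.2857, 0.1965]
ee_rot: [1.0, -0.019, -0.002, -0.002]
ft_force: [-0.5, -0.2, 0.3]
grip_width: 1.0
grasp_force: 0.0
clock: 31.28
position: [0.5469, -0.289, 0.2015]
ee_rot: [1.0, -0.022, 0.001, 0.001]
ft_force: [0.5, -0.6, -1.0]
grip_width: 0.998
grasp_force: 0.0
at [ 546.9 -289.   201.5] -2.5 t 31.3
546.5,-291,45,-2.4 -> [-0.0007, 0.0051, 0.3912] -0.0011 rows 3.8
```

```bash
python3 -m crank '[[0,0.005,0.06,0],[0,0.005,0.13,0],[0,0.005,0.2,0],[0,0.005,0.26,0],[0,0.005,0.29,0]]'
python3 -m crank '[[0,0,0.04,0],[0,0,0.08,0],[0,0,0.1,0],[0,0,0.1,0],[0,0,0.1,0]]'
python3 -m crank '[[0,0,0,0],[0,0,0,0],[0,0,0,0],[0,0,0,0],[0,0,0,0]]' -1 30
python3 -m crank '[[0,0,0,0],[0,0,0,0],[0,0,-0.03,0],[0,0,-0.08,0],[0,0,-0.14,0]]'
python3 -m crank '[[0,0,-0.07,0],[-0.02,0,-0.15,0],[-0.06,0,-0.22,0],[-0.11,0,-0.3,0],[-0.16,0,-0.37,0]]'
python3 plan.py 490,-80,250,-2.4 654,196.6,250,-2.4 654,196.6,167,-2.4
```

```text
clock: 31.7
position: [0.5454, -0.2907, 0.0818]
ee_rot: [1.0, -0.022, -0.001, -0.0]
ft_force: [-0.8, -0.4, -0.6]
grip_width: 0.999
grasp_force: 0.0
clock: 32.12
position: [0.5471, -0.291, 0.0446]
ee_rot: [1.0, -0.021, 0.0, 0.0]
ft_force: [0.0, -0.1, 0.7]
grip_width: 1.0
grasp_force: 0.0
clock: 32.53
position: [0.5475, -0.2911, 0.045]
ee_rot: [1.0, -0.021, 0.001, 0.001]
ft_force: [-1.6, 1.1, 5.7]
grip_width: 0.71
grasp_force: 31.9
clock: 32.95
position: [0.5457, -0.2903, 0.0996]
ee_rot: [1.0, -0.021, -0.001, -0.001]
ft_force: [-1.3, -0.6, -1.8]
grip_width: 0.708
grasp_force: 33.5
clock: 33.37
position: [0.482, -0.2875, 0.2501]
ee_rot: [1.0, -0.021, 0.0, 0.0]
ft_force: [0.4, -1.3, -1.0]
grip_width: 0.708
grasp_force: 33.5
at [ 482.  -287.5  250.1] -2.4 t 33.4
490,-80,250,-2.4 -> [-0.0019, -0.5192, 0.0003] -0.0001 rows 5.0
654,196.6,250,-2.4 -> [0.3807, -0.7081, -0.0] 0.0 rows 7.7
654,196.6,167,-2.4 -> [0.0, -0.0, 0.2075] 0.0 rows 2.0
```

```bash
python3 -m crank '[[0,-0.08,0,0],[0,-0.16,0,0],[0,-0.24,0,0],[0,-0.32,0,0],[0,-0.4,0,0]]'
python3 -m crank '[[0,-0.08,0,0],[0,-0.16,0,0],[0,-0.24,0,0],[0,-0.32,0,0],[0,-0.4,0,0]]'
python3 -m crank '[[0.02,-0.08,0,0],[0.05,-0.15,0,0],[0.08,-0.21,0,0],[0.12,-0.26,0,0],[0.16,-0.3,0,0]]'
python3 -m crank '[[0.05,-0.03,0,0],[0.1,-0.06,0,0],[0.15,-0.09,0,0],[0.2,-0.12,0,0],[0.219,-0.127,0,0]]'
python3 -m crank '[[0,0,0,0],[0,0,0,0],[0,0,0,0]]'
python3 plan.py 654,196.6,167,-2.4
```

```text
clock: 33.78
position: [0.4891, -0.1266, 0.2484]
ee_rot: [1.0, -0.021, 0.0, 0.0]
ft_force: [1.0, -0.2, -2.9]
grip_width: 0.708
grasp_force: 33.5
clock: 34.2
position: [0.4959, 0.0333, 0.2484]
ee_rot: [1.0, -0.021, 0.0, 0.0]
ft_force: [0.4, -0.1, -2.0]
grip_width: 0.704
grasp_force: 33.5
clock: 34.62
position: [0.5656, 0.151, 0.2484]
ee_rot: [1.0, -0.02, 0.0, 0.0]
ft_force: [0.0, -0.9, -1.3]
grip_width: 0.711
grasp_force: 33.5
clock: 35.03
position: [0.6563, 0.1974, 0.2473]
ee_rot: [1.0, -0.021, -0.0, -0.0]
ft_force: [-1.5, 0.5, -2.4]
grip_width: 0.707
grasp_force: 33.5
clock: 35.28
position: [0.6546, 0.1955, 0.248]
ee_rot: [1.0, -0.021, 0.0, 0.0]
ft_force: [-0.3, 0.1, -2.3]
grip_width: 0.709
grasp_force: 33.5
at [654.6 195.5 248. ] -2.4 t 35.3
654,196.6,167,-2.4 -> [-0.0017, -0.0026, 0.2024] -0.0008 rows 1.9
```

```bash
python3 -m crank '[[-0.001,-0.002,0.05,0],[-0.001,-0.002,0.1,0],[-0.001,-0.002,0.15,0],[-0.001,-0.002,0.18,0],[-0.001,-0.002,0.19,0]]'
python3 -m crank '[[0,0,0.005,0],[0,0,0.01,0],[0,0,0.014,0],[0,0,0.016,0],[0,0,0.016,0]]'
python3 -m crank '[[0,0,0,0],[0,0,0,0],[0,0,0,0]]'
```

```text
clock: 35.7
position: [0.6536, 0.1957, 0.1697]
ee_rot: [1.0, -0.021, -0.001, 0.001]
ft_force: [-0.4, 0.5, -1.4]
grip_width: 0.716
grasp_force: 33.5
clock: 36.12
position: [0.655, 0.1968, 0.1656]
ee_rot: [1.0, -0.021, 0.0, -0.0]
ft_force: [-0.8, -0.8, -2.5]
grip_width: 0.712
grasp_force: 33.5
clock: 36.37
position: [0.6549, 0.1968, 0.1653]
ee_rot: [1.0, -0.021, 0.0, -0.0]
ft_force: [0.1, -0.3, -2.2]
grip_width: 0.704
grasp_force: 33.5
```

```bash
python3 -m crank '[[0,0,0.002,0],[0,0,0.003,0],[0,0,0.003,0]]'
python3 -m crank '[[0,0,0,0],[0,0,0,0],[0,0,0,0],[0,0,0,0],[0,0,0,0]]' 0.55
python3 -m crank '[[0,0,0,0],[0,0,0,0],[0,0,0,0],[0,0,0,0],[0,0,0,0]]' 0.85
python3 -m crank '[[0,0,-0.03,0],[0,0,-0.08,0],[0,0,-0.14,0],[0,0,-0.2,0],[0,0,-0.25,0]]'
python3 -m crank '[[-0.08,0.02,0,0],[-0.16,0.06,0,0],[-0.24,0.12,0,0],[-0.32,0.18,0,0],[-0.4,0.24,0,0]]' 0.8
python3 plan.py 480,-77,200,-2.4 530,-77,200,-2.4 530,-77,38,-2.4
```

```text
clock: 36.62
position: [0.655, 0.1968, 0.1651]
ee_rot: [1.0, -0.021, 0.001, 0.0]
ft_force: [-2.0, -2.0, 5.6]
grip_width: 0.71
grasp_force: 33.7
clock: 37.03
position: [0.6548, 0.1967, 0.1638]
ee_rot: [1.0, -0.021, -0.0, 0.0]
ft_force: [-0.9, 0.4, -0.2]
grip_width: 0.775
grasp_force: 0.0
clock: 37.45
position: [0.6548, 0.1967, 0.1639]
ee_rot: [1.0, -0.021, 0.0, 0.0]
ft_force: [0.7, 0.0, 0.5]
grip_width: 0.923
grasp_force: 0.0
clock: 37.87
position: [0.6549, 0.1969, 0.2669]
ee_rot: [1.0, -0.021, 0.001, -0.0]
ft_force: [0.3, 1.1, 0.0]
grip_width: 0.919
grasp_force: 0.0
clock: 38.28
position: [0.4892, 0.1071, 0.2643]
ee_rot: [1.0, -0.021, 0.0, 0.0]
ft_force: [-0.0, -0.3, 1.2]
grip_width: 0.899
grasp_force: 0.0
at [489.2 107.1 264.3] -2.4 t 38.3
480,-77,200,-2.4 -> [-0.0036, 0.4609, 0.1609] -0.0004 rows 4.7
530,-77,200,-2.4 -> [0.1249, -0.0052, -0.0] 0.0 rows 1.2
530,-77,38,-2.4 -> [0.0, -0.0, 0.405] 0.0 rows 3.9
```

```bash
python3 -m crank '[[0,0.08,0.03,0],[0,0.16,0.06,0],[0,0.24,0.09,0],[0,0.32,0.12,0],[0,0.4,0.15,0]]'
python3 -m crank '[[0,0.03,0.005,0],[0.03,0.06,0.01,0],[0.06,0.056,0.01,0],[0.06,0.056,0.01,0]]'
python3 - <<'E'
from h import *
t=cam("top");s=cam("side")
def P(c):
    K=np.array([[c["fx"],0,c["cx"]],[0,c["fy"],c["cy"]],[0,0,1]]);return K@np.c_[cv2.Rodrigues(np.array(c["rvec"]))[0],np.array(c["tvec"]).ravel()]
X=cv2.triangulatePoints(P(t),P(s),np.array([335,197.5]),np.array([276.,275])).ravel();print("sign corner",X[:3]/X[3])
print("sign edge near jar",cast(t,[[293,187.5],[305,190]],.02).round(3).tolist(),cast(t,[[293,187.5],[305,190]],.1).round(3).tolist())
for n,c,z,bx in(("t",t,.07,(305,200,345,235)),("s",s,.07,(240,230,275,265))): print("blue",[rect(c,k,z) for k in blobs(c,(100,120,80),(125,255,255),60,bx)])
print("jar s",[cv2.fitEllipse(k)[0] for k in blobs(s,(0,0,150),(180,60,255),30,(262,208,292,242))])
print("votives t",[(cast(t,[cv2.fitEllipse(k)[0]],.174).round(4),cv2.contourArea(k)) for k in blobs(t,(160,60,90),(180,255,255),15,(150,130,260,190))+blobs(t,(0,100,90),(7,255,255),15,(150,130,260,190))])
E
python3 plan.py 530,-77,200,-2.4 530,-77,38,-2.4
```

```text
clock: 38.7
position: [0.484, -0.0536, 0.2047]
ee_rot: [1.0, -0.021, 0.001, 0.0]
ft_force: [1.2, 0.3, 1.0]
grip_width: 0.9
grasp_force: 0.0
clock: 39.03
position: [0.5086, -0.0757, 0.2008]
ee_rot: [1.0, -0.022, 0.001, -0.0]
ft_force: [-1.0, 0.5, -0.4]
grip_width: 0.897
grasp_force: 0.0
sign corner [ 0.57877664 -0.2172201  -0.00344431]
sign edge near jar [[0.606, -0.081, 0.02], [0.598, -0.119, 0.02]] [[0.596, -0.078, 0.1], [0.588, -0.114, 0.1]]
blue []
blue [(509, -191, 47, 78, 23.1)]
jar s [(277.08056640625, 223.3400421142578)]
votives t [(array([[0.6506, 0.1933, 0.174 ]]), 296.5), (array([[0.6534, 0.2896, 0.174 ]]), 309.5)]
at [507.2 -74.8 200.5] -2.4 t 39.1
530,-77,200,-2.4 -> [0.0571, 0.0032, 0.0013] 0.0005 rows 0.5
530,-77,38,-2.4 -> [0.0, -0.0, 0.405] 0.0 rows 3.9
```

Both glasses are on the ledge's centre line within about 4 mm, and the sign's foot is clear. Now the jar.

```bash
python3 -m crank '[[0.03,0.003,0,0],[0.057,0.003,0.07,0],[0.057,0.003,0.14,0],[0.057,0.003,0.21,0],[0.057,0.003,0.28,0]]'
python3 -m crank '[[0,0,0.04,0],[0,0,0.08,0],[0,0,0.12,0],[0,0,0.12,0],[0,0,0.12,0]]'
python3 -m crank '[[0,0,0,0],[0,0,0,0],[0,0,0,0],[0,0,0,0],[0,0,0,0]]' -1 30
python3 -m crank '[[0,0,0,0],[0,0,0,0],[0,0,-0.03,0],[0,0,-0.08,0],[0,0,-0.14,0]]'
python3 -m crank '[[0,0,-0.07,0],[-0.02,0,-0.15,0],[-0.06,0,-0.22,0],[-0.1,0,-0.3,0],[-0.1,0,-0.38,0]]'
python3 plan.py 650,96.7,240,-2.4
```

```text
clock: 39.55
position: [0.5296, -0.0771, 0.0874]
ee_rot: [1.0, -0.021, 0.0, 0.0]
ft_force: [-0.4, 0.2, -0.3]
grip_width: 0.899
grasp_force: 0.0
clock: 39.97
position: [0.5293, -0.0772, 0.0401]
ee_rot: [1.0, -0.021, -0.001, -0.0]
ft_force: [-0.5, -0.2, 0.0]
grip_width: 0.897
grasp_force: 0.0
clock: 40.38
position: [0.5306, -0.0778, 0.0414]
ee_rot: [1.0, -0.021, 0.001, 0.0]
ft_force: [-2.1, 0.2, 6.7]
grip_width: 0.565
grasp_force: 30.1
clock: 40.8
position: [0.529, -0.0776, 0.0966]
ee_rot: [1.0, -0.021, -0.001, -0.0]
ft_force: [1.0, -0.8, -1.7]
grip_width: 0.563
grasp_force: 31.4
clock: 41.22
position: [0.4873, -0.0756, 0.2503]
ee_rot: [1.0, -0.021, -0.0, 0.0]
ft_force: [2.0, 0.7, -1.4]
grip_width: 0.559
grasp_force: 31.5
at [487.3 -75.6 250.3] -2.4 t 41.2
650,96.7,240,-2.4 -> [0.3883, -0.4474, 0.0258] -0.0001 rows 5.7
```

```bash
python3 -m crank '[[0,-0.08,0,0],[0,-0.16,0,0],[0.03,-0.23,0,0],[0.07,-0.3,0,0],[0.12,-0.35,0,0]]'
python3 -m crank '[[0.07,-0.03,0,0],[0.14,-0.06,0,0],[0.2,-0.08,0,0],[0.25,-0.09,0,0],[0.268,-0.09,0,0]]'
python3 -m crank '[[0,0,0,0],[0,0,0,0],[0,0,0,0]]'
python3 plan.py 650,94,162,-2.4
```

```text
clock: 41.63
position: [0.5435, 0.0647, 0.2498]
ee_rot: [1.0, -0.02, 0.001, 0.0]
ft_force: [0.4, 0.4, -1.0]
grip_width: 0.56
grasp_force: 31.5
clock: 42.05
position: [0.6539, 0.0941, 0.2481]
ee_rot: [1.0, -0.021, -0.0, -0.001]
ft_force: [0.3, 0.1, -2.3]
grip_width: 0.561
grasp_force: 31.5
clock: 42.3
position: [0.6515, 0.0929, 0.2486]
ee_rot: [1.0, -0.021, 0.0, 0.0]
ft_force: [0.5, -0.2, -1.2]
grip_width: 0.562
grasp_force: 31.5
at [651.5  92.9 248.6] -2.4 t 42.3
650,94,162,-2.4 -> [-0.0039, -0.0027, 0.2166] -0.0008 rows 2.1
```

```bash
python3 -m crank '[[-0.003,-0.002,0.05,0],[-0.003,-0.002,0.1,0],[-0.003,-0.002,0.15,0],[-0.003,-0.002,0.19,0],[-0.003,-0.002,0.202,0]]'
python3 -m crank '[[0,0,0.005,0],[0,0,0.01,0],[0,0,0.013,0],[0,0,0.015,0],[0,0,0.015,0]]'
python3 -m crank '[[0,0,0,0],[0,0,0,0],[0,0,0,0]]'
```

```text
clock: 42.72
position: [0.6493, 0.0931, 0.165]
ee_rot: [1.0, -0.021, -0.002, 0.001]
ft_force: [-0.5, -0.1, -0.6]
grip_width: 0.56
grasp_force: 31.4
clock: 43.13
position: [0.6515, 0.094, 0.1618]
ee_rot: [1.0, -0.021, 0.001, -0.0]
ft_force: [-0.2, -0.4, -1.8]
grip_width: 0.565
grasp_force: 31.4
clock: 43.38
position: [0.6514, 0.094, 0.1616]
ee_rot: [1.0, -0.021, 0.0, -0.0]
ft_force: [-0.7, 0.1, 1.8]
grip_width: 0.558
grasp_force: 31.6
```

Light contact is felt, so I'll release, retreat and verify.

```bash
python3 -m crank '[[0,0,0.001,0],[0,0,0.001,0],[0,0,0.001,0]]'
python3 -m crank '[[0,0,0,0],[0,0,0,0],[0,0,0,0],[0,0,0,0],[0,0,0,0]]' 0.3
python3 -m crank '[[0,0,0,0],[0,0,0,0],[0,0,0,0],[0,0,0,0],[0,0,0,0]]' 0.6
python3 -m crank '[[0,0,-0.03,0],[0,0,-0.08,0],[0,0,-0.14,0],[0,0,-0.2,0],[0,0,-0.25,0]]'
python3 -m crank '[[-0.08,0.02,0,0],[-0.16,0.06,0,0],[-0.24,0.12,0,0],[-0.32,0.18,0,0],[-0.4,0.24,0,0]]'
python3 -m crank '[[0,0.1,0,0],[0,0.2,0,0],[0,0.3,0,0],[0,0.4,0,0],[0,0.4,0,0]]'
python3 -m crank '[[0,0,0,0],[0,0,0,0],[0,0,0,0],[0,0,0,0],[0,0,0,0]]'
python3 - <<'E'
from h import *
t=cam("top");s=cam("side")
cv2.imwrite("pics/pa.png",np.hstack([cv2.resize(t["color"][130:230,115:275,::-1],None,fx=2.4,fy=2.4),cv2.resize(s["color"][90:215,250:410,::-1],None,fx=2.4,fy=2.4)[:240]]))
cv2.imwrite("pics/pb.png",cv2.resize(s["color"][85:225,250:410,::-1],None,fx=3.7,fy=3.7,interpolation=cv2.INTER_CUBIC))
print("jar",[(cast(t,[cv2.fitEllipse(k)[0]],.19).round(4),cv2.contourArea(k)) for k in blobs(t,(0,0,190),(180,70,255),60,(220,140,262,190))])
print("fin",[(rect(t,k,.034),cast(t,k.reshape(-1,2).astype(float),.034)[:,0].min()) for k in blobs(t,(0,80,40),(12,255,255),15,(185,190,225,225))])
print("green",[(rect(t,k,.01)) for k in blobs(t,(55,80,40),(90,255,255),5,(140,185,265,215))])
E
```

```text
clock: 43.63
position: [0.6515, 0.094, 0.1616]
ee_rot: [1.0, -0.021, 0.0, 0.0]
ft_force: [-2.6, 0.4, 6.1]
grip_width: 0.559
grasp_force: 32.0
clock: 44.05
position: [0.6512, 0.0939, 0.1606]
ee_rot: [1.0, -0.021, -0.0, 0.0]
ft_force: [-0.0, -0.7, -0.6]
grip_width: 0.65
grasp_force: 0.0
clock: 44.47
position: [0.6512, 0.094, 0.1607]
ee_rot: [1.0, -0.021, 0.0, 0.0]
ft_force: [0.3, 0.7, 0.5]
grip_width: 0.798
grasp_force: 0.0
clock: 44.88
position: [0.6514, 0.0942, 0.2637]
ee_rot: [1.0, -0.021, 0.001, -0.0]
ft_force: [-0.1, 0.0, 0.4]
grip_width: 0.797
grasp_force: 0.0
clock: 45.3
position: [0.4858, 0.0044, 0.2613]
ee_rot: [1.0, -0.021, 0.0, 0.0]
ft_force: [-0.0, -1.1, 0.6]
grip_width: 0.798
grasp_force: 0.0
clock: 45.72
position: [0.4789, -0.1635, 0.2614]
ee_rot: [1.0, -0.026, 0.0, 0.001]
ft_force: [-0.0, -1.1, 0.0]
grip_width: 0.802
grasp_force: 0.0
clock: 46.13
position: [0.4807, -0.1539, 0.261]
ee_rot: [1.0, -0.02, 0.0, 0.0]
ft_force: [-0.9, -0.2, -0.1]
grip_width: 0.805
grasp_force: 0.0
jar [(array([[0.6504, 0.0949, 0.19  ]]), 245.5)]
fin [((560, 208, 31, 41, -88.7), np.float64(0.5395285445962095))]
green []
```

View pics/pa.png

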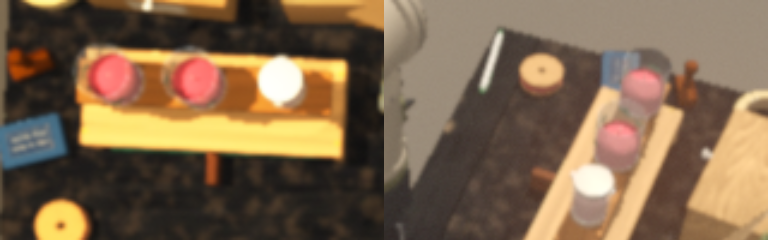

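All three items stand upright along the ledge, with the tray flush and only the fin showing at (203,200). Handing in.

```bash
python3 -c "
from workcell import manip; print(manip.hand_in())"
```

```text
the job is handed in; nothing more can be done
None
```

I handed the job in at about 46 s, but no verdict came back. Both cartons were laid flat in the tray and the tray slid in flush under the riser; the two candle glasses and the salts jar stand upright along the ledge, and the bell, ink pad and blue look-alike jar were left alone.

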